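Unshield a chip and hold the loupe over it in focus

TASK

Get the shielded chip on the clamped circuit board ready for visual inspection: lift the square sheet-metal shield cover off it and lay the cover in the black parts tray, then pick up the hand loupe and hold its lens level, centred over the bare chip, with the middle of the lens at the height of the tip of the height gauge's scriber, which has been set to where this loupe is in focus. Finish while holding the loupe still in the air there: do not put it down, do not let it touch the board or the gauge on the way, do not knock the gauge's setting, and leave the battery, solder spool and multimeter where they are.

Things in the scene. Friction and masses are not known exactly. Their poses are not given: they have to be found in the camera images.
- chip (a point): Centre of the top face of the chip to inspect: black, 16 mm square, 42.5 mm above the bench, at the middle of the green circuit board, inside a soldered sheet-metal frame 34 mm square and 5 mm high. At the start the shield cover hides it. x and y lie along the board's 150 and 120 mm sides, z up.
- board: Fixed green board, 150 (x) by 120 mm (y), top face 40 mm above the bench, in a holder whose aluminium jaws grip the edges at y = +-60 mm (tops 46 mm above the bench). Origin on the bench under the chip. Other components are at most 18 mm high and stand only near the two free edges, over 45 mm from the chip in x.
- cover_center (a point): Centre, half-way up, of the loose shield cover: bare steel box 40 x 40 x 12 mm, open below, about 20 g, small vent holes on top. It starts on the board, over the chip, square with the board, loose on the frame (1.5 mm play a side), and lifts straight up. Grip two opposite outer walls (x and y lie along its sides, z up); beside each wall at least 25 mm of board is bare.
- tray_in (a point): Centre of the inner floor of the fixed black parts tray, 3 mm above the bench: an open box 125 mm (its x) by 150 mm (its y) outside, 24 mm high, 3 mm walls, so 119 x 144 mm inside.
- lens (a point): Centre of the loupe's lens, half-way through its thickness. The loupe: black round rim 64 mm across and 14 mm thick, short neck, straight flat-sided black handle 18 mm wide and 14 mm thick that runs from 42 to 142 mm from the lens centre along -x. z is the lens axis, up. About 0.11 kg. It starts flat on the bench, this point 7 mm above it.
- loupe_grip (a point): Good place to grip the loupe: on the handle's centre line, 62 mm from the lens centre along -x, half-way through the 14 mm thickness; the handle's 18 mm width is along y.
- scriber_tip (a point): Tip, mid-thickness, of the height gauge's scriber: the height mark for the middle of the lens, 100 to 140 mm above the bench. The scriber is a flat steel bar 8 mm wide that points along -x towards the board and ends here, 80 to 105 mm from the chip seen from above. The sliding head that carries it begins 73 mm behind (+x): 50 mm wide, top 38 mm above the tip; it slides up or down if pushed hard.
- gauge: Height gauge, fixed: steel base 60 x 76 x 22 mm, upright flat beam 20 mm wide and 225 mm high, 12 mm along +x from the origin. Origin on the bench, 73 mm behind (+x) the scriber tip.
- battery: Bystander: sealed block battery 65 x 151 x 98 mm, standing on the bench; origin at the centre of its underside, the long side along y.
- spool: Bystander: spool of solder wire standing on end, 60 mm across, 50 mm high; origin at the centre of its underside.
- multimeter: Bystander: hand multimeter 180 x 86 x 38 mm lying on its back, dial on top to 48 mm; origin at the centre of its underside, long side along x.
There are look-alikes about, which are no part of the job. Leave any purple or red look-alike of the gauge alone.

How it is judged:
By the outcome, as a careful person would: the job done as asked, in the order asked, and still so for the second after the job is handed in, while the arm keeps its last pose, push and grip.
It also fails if it takes over 58 s, if anything falls off the work surface, if the arm or the gripper's body presses on something with over 40 N, if the wrist force passes 120 N, or if a joint passes its speed limit or range.

ROBOT

A 6-joint arm with a two-finger parallel gripper is mounted at the origin on the work surface. World frame = base frame: x ahead of the robot, y to its left, z up, the work surface at z = 0. Lengths are in mm, angles in rad, forces in N, time in s.
With the tool pointing down it reaches from about 350 to 975 mm from the base axis. Payload 7.1 kg.
Tool frame: the origin (TCP) lies at the very end of the fingers, on their centre line; the grasp point (between the pads) lies 19 mm behind it; z points along the fingers, y is the direction in which the jaws open and shut (so a half turn about z gives the same grasp; the last joint's range is limited). The gripper opens to 88 mm and grips with 3 to 60 N. Pads are 20 mm wide; open, the fingers measure 115 mm over their backs; the gripper's body (75 mm by 178 mm) begins 61 mm behind the grasp point.
Start: joints at [-1.363, 0.423, 1.63, -0, 1.089, -0.019], TCP at [140.557, -608.973, 202.375] pointing down, gripper open.
Joint ranges: [-3, 3], [-0.9, 2.11], [0.09, 2.58], [-1.31, 4.45], [0.11, 2.69], [-2.54, 2.54]. Speed limits (rad/s): [2.39, 2.39, 3.01, 3.14, 3.14, 3.14].

INTERFACE

Orientations are given as a rotation vector (axis times angle).
In Python, from workcell import monitor, vision, order, find_in, regions_of, place_of gives the robot as it stands. The module is installed in compiled form; this text tells all that it offers.
- The arm moves only by the tool carry_out, never from a script. Its argument "targets" is a list of rows, each a list of 3 entries, a list of its own where there are three numbers: the turn, a rotation vector about the world's x, y, z in degrees, then the shift along the world's x, y, z in mm, then the finger opening in mm, from 0 to 87.8. In form: [[[rx, ry, rz], [x, y, z], hand], ...]. A call has 1 to 10 rows; each row is the pose to reach, as a shift and turn from the pose commanded when the call began; what a row does not reach only later rows make up. A row lasts 1/12 s, in which the tool goes at most 41.7 mm and 7.16 degrees, less where a joint would pass 70% of its speed; a pose out of reach is approached as far as the arm can. A call with a gripper value outside its range is refused whole. The fingers move at their own pace and stop on an object; the grip force is fixed at half the most. Time passes only in rows, so rows that repeat a pose let the fingers close. It gives the time, the measured TCP pose, the force and the opening at its end, in the units of the state.
- monitor.get_obs(): the state, without advancing time (a new reading comes with each control period).
- vision.get_image(name): name is "side" or "top"; returns the picture (400x640x3 uint8, red, green, blue); there is no depth.
- vision.camera_model(name): a dict with "K" (3x3 intrinsics, pixels), "dist" ([k1, k2, p1, p2, k3] as OpenCV has them; the pictures are not rectified), "rvec" (rotation vector, rad) and "tvec" (3), from world to camera coordinates, as OpenCV has them. Camera axes: x right, y down, z forward; pixel columns grow to the right and rows downward; lengths in mm; the calibration is good to about 2 mm. A picture is of the moment at which its call begins. camera_model takes no time and is no camera call.
- order.close_job(): hands the job in, once; it reports no verdict.
Trained networks look in the newest picture that a camera, given by its name, has taken for a name from the list of things; names that differ only in an ending like _2 or _b are one class to them, and where a whole thing is asked for, a point or a joint stands for the part that bears it (a point fixed in the world has none). Each returns a list of dicts, best first, with "confidence" (0 to 1); they miss things now and then, are a little off and sometimes report something else, mostly with a low value. They report only what shows in the picture. A call takes as long as a camera call. They do not tell look-alikes from the thing itself.
- find_in(query, camera): "point" ([x, y, z] in mm, in the coordinates of the camera as it stood for that picture, good to about 4 mm: the middle of the surface that is visible of it).
- regions_of(query, camera): "mask" (400x640 bool, what is visible of it).
- place_of(query, camera): "point" ([x, y, z] in mm, in the coordinates of the camera as it stood for that picture, good to about 4 mm: a listed point, or the origin of a listed thing).
The state is a dict: "t": time; "qpos": joint angles; "qvel": joint speeds; "joint_torque": joint torques, N m; "ee_pos": TCP position; "orientation": TCP orientation; "ft_force": force on the tool from outside, world axes, zero at the start; "moment": the same for the moment, N m; "width": finger opening in mm.
Only numpy, scipy, OpenCV 4.12 (cv2) and the standard library are available. Lean on these libraries where they do the work, as an engineer would, in place of code of your own. Each camera call takes 0.05 s, during which the arm holds its last target.

## Working session

There is one attempt and no reset: what is moved stays moved. The work goes in short steps, Python scripts to look and compute and a tool call to move; the robot and the scene stay as the last step left them, time stands still between calls to the robot, and variables do not carry over. Pictures are saved under pics/ and viewed, and the job is handed in when it is done.

Besides the shell and the picture viewer there is one more tool, called after "Request:" as name(argument=value, ...), one argument or row to a line, values as JSON. carry_out: Moves the arm, as the interface text tells. Its arguments: {"type":"object","properties":{"targets":{"type":"array","items":{"type":"array"}}},"required":["targets"]}

```bash
mkdir -p pics
python3 - <<'E'
from workcell import monitor, vision
import cv2
print(monitor.get_obs())
for n in("side","top"):
    im=vision.get_image(n); cv2.imwrite(f"pics/{n}0.png",im[:,:,::-1]); print(n,vision.camera_model(n))
E
```

```text
{'t': 0.0, 'qpos': array([-1.36300029e+00,  4.23822973e-01,  1.63068863e+00, -1.44466969e-05,
        1.08856560e+00, -1.89718380e-02]), 'qvel': array([ 0.00127649, -0.00016473, -0.00124823, -0.00100086, -0.00018301,
       -0.00080857]), 'joint_torque': array([-3.72312516e-04, -5.44634628e+01, -2.73666251e+01,  6.44262764e-02,
        2.27873161e-02, -1.37520647e-04]), 'ee_pos': array([ 140.43742446, -608.42563935,  201.61339935]), 'orientation': array([-3.11995180e+00, -3.55286799e-01,  2.39730487e-04]), 'ft_force': array([ 0.08361785, -0.14562847, -0.21413795]), 'moment': array([-0.00643239,  0.0167605 ,  0.01697156]), 'width': 87.87600918250564}
side {'K': array([[439.51082619,   0.        , 317.29457928],
       [  0.        , 439.51082619, 204.73362051],
       [  0.        ,   0.        ,   1.        ]]), 'dist': array([-0.07100148,  0.        ,  0.        ,  0.        ,  0.        ]), 'rvec': array([ 0.78729634, -2.6554891 ,  0.96262492]), 'tvec': array([491.80315087, 346.88121684, 970.50442468])}
top {'K': array([[366.88440033,   0.        , 321.75744114],
       [  0.        , 366.88440033, 199.4096256 ],
       [  0.        ,   0.        ,   1.        ]]), 'dist': array([0.02036245, 0.        , 0.        , 0.        , 0.        ]), 'rvec': array([ 2.1579144 , -2.19413498,  0.10093648]), 'tvec': array([-33.58160901, 607.87862288, 970.07716116])}
```

View pics/side0.png

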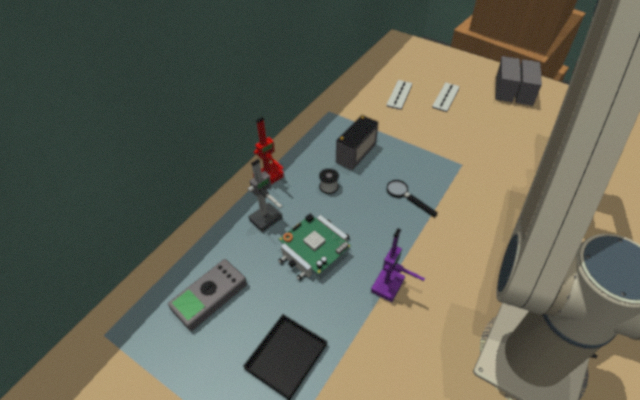

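View pics/top0.png

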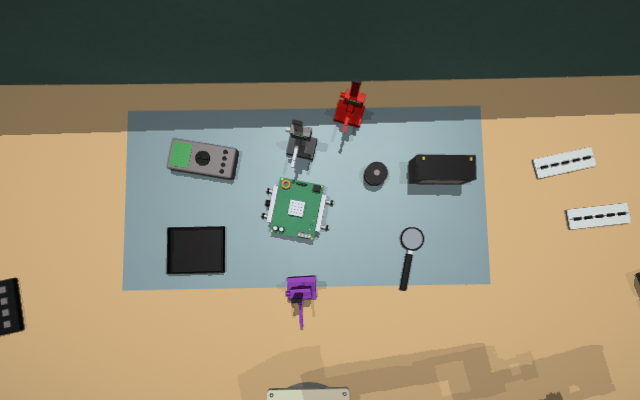

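The side view shows the steel gauge at (265,200), with a red one at (268,160) and a purple one at (392,275). The board is at (315,243), the tray at (287,355) and the loupe at (398,188)–(430,210). In the top view the steel gauge is at (300,145), its scriber pointing down to (294,172). The cover is at (296,209), the tray at (196,250), and the loupe's lens at (412,239) with the handle end at (404,288).

Gauge candidates (top): steel/grey (300,145), red (350,107), purple (302,290). The grey one fits, because it is steel and its scriber points at the board. Measuring next.

```bash
cat > h.py <<'E'
import numpy as np, cv2
from workcell import monitor, vision, find_in, regions_of, place_of
M={n:vision.camera_model(n) for n in("side","top")}
def RT(n):
    return cv2.Rodrigues(np.array(M[n]['rvec']))[0],np.array(M[n]['tvec'])
def c2w(n,p):
    R,t=RT(n); return R.T@(np.array(p)-t)
def ray(n,uv):
    m=M[n]; u=cv2.undistortPoints(np.array([[uv]],float),m['K'],m['dist'])[0,0]
    R,t=RT(n); return -R.T@t, R.T@np.array([u[0],u[1],1])
def px2w(n,uv,z):
    o,d=ray(n,uv); return o+d*(z-o[2])/d[2]
def proj(n,P):
    m=M[n]; return cv2.projectPoints(np.array(P,float).reshape(-1,3),m['rvec'],m['tvec'],m['K'],m['dist'])[0][:,0]
def tri(a,b):
    (o1,d1),(o2,d2)=ray("side",a),ray("top",b)
    d1=d1/np.linalg.norm(d1);d2=d2/np.linalg.norm(d2)
    s=np.linalg.lstsq(np.c_[d1,-d2],o2-o1,rcond=None)[0]
    p,q=o1+s[0]*d1,o2+s[1]*d2
    return (p+q)/2,np.linalg.norm(p-q)
E
python3 - <<'E'
from h import *
np.set_printoptions(precision=1,suppress=True)
for n in("side","top"):
    im=vision.get_image(n)
    for q in("chip","board","cover_center","tray_in","lens","loupe_grip","scriber_tip","gauge"):
        for r in place_of(q,n)[:4]: print(n,q,round(r['confidence'],2),c2w(n,r['point']),proj(n,c2w(n,r['point']))[0])
    big=cv2.cvtColor(im,cv2.COLOR_RGB2BGR)
    if n=="top":
        cv2.imwrite("pics/t1.png",cv2.resize(big[110:260,250:350],None,fx=4,fy=4,interpolation=cv2.INTER_CUBIC))
        cv2.imwrite("pics/t2.png",cv2.resize(big[215:300,370:450],None,fx=6,fy=6,interpolation=cv2.INTER_CUBIC))
        cv2.imwrite("pics/t3.png",cv2.resize(big[215:285,155:240],None,fx=6,fy=6,interpolation=cv2.INTER_CUBIC))
    else:
        cv2.imwrite("pics/s1.png",cv2.resize(big[150:290,230:360],None,fx=4,fy=4,interpolation=cv2.INTER_CUBIC))
E
```

```text
side chip 0.95 [582.1  22.   38.8] [314.5 241.6]
side board 0.8 [583.2  23.6  -1.8] [314.1 250.7]
side tray_in 0.93 [477.8 296.4  -0.1] [286.3 355.3]
side lens 0.59 [ 498.1 -289.5    6.2] [396.4 188.1]
side loupe_grip 0.91 [ 437.7 -276.     5.3] [412.9 199.6]
side scriber_tip 0.85 [287.6   6.   99.5] [425.6 278.4]
side scriber_tip 0.76 [ 772.1 -103.    94.7] [282.4 169.4]
side scriber_tip 0.7 [683.   28.2 125.5] [279.2 205.6]
side gauge 0.92 [363.7  13.8  -1.9] [389.3 287.3]
side gauge 0.86 [ 847.6 -124.7   -1.1] [269.  177.8]
side gauge 0.75 [754.1   8.4  -6.1] [266.9 220.6]
top chip 0.63 [577.8  24.5  43.4] [296.4 210.3]
top board 0.87 [578.1  26.8  -4.3] [296.7 211.2]
top cover_center 0.74 [585.2  25.8  44.6] [295.8 207.5]
top lens 0.74 [472.1 299.    1.5] [197.8 251.3]
top lens 0.67 [ 493.1 -287.9    9.2] [411.6 240. ]
top lens 0.51 [ 680.6 -194.7    2.6] [375.1 173.3]
top loupe_grip 0.71 [ 433.9 -278.5    6.1] [408.7 261.9]
top loupe_grip 0.7 [578.5  28.1  -2. ] [296.2 211.1]
top scriber_tip 0.89 [292.6  10.6 101.1] [301.7 325.7]
top scriber_tip 0.76 [680.5  29.  126.7] [291.8 166.7]
top scriber_tip 0.68 [ 771.5 -101.3   98.2] [343.2 132.8]
top gauge 0.8 [753.6   9.7  -3.6] [302.1 149.4]
top gauge 0.68 [360.5  16.2   3. ] [301.2 290.9]
```

View pics/t1.png

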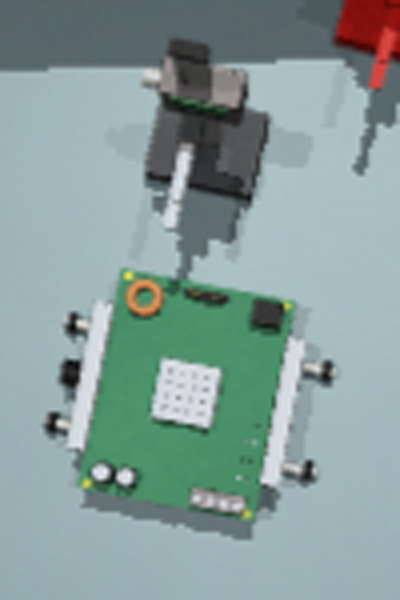

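View pics/t2.png

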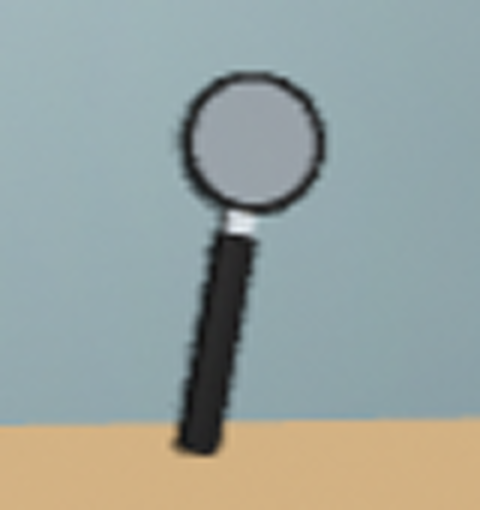

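View pics/s1.png

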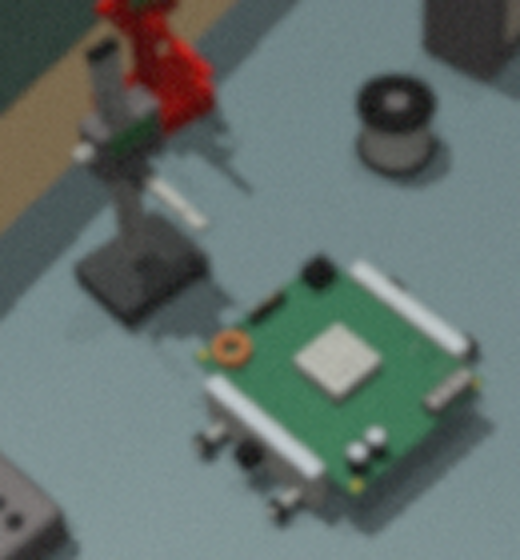

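View pics/t3.png

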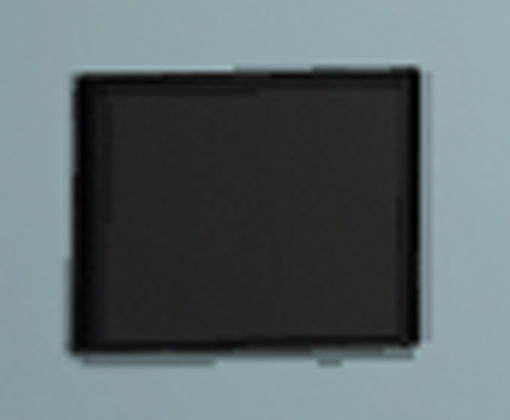

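Run:
```python
from h import *
np.set_printoptions(precision=1,suppress=True)
f=lambda o,s,p:np.array(o)+(np.array(p)+.5)/s-.5
T=lambda p:f((250,110),4,p); L=lambda p:f((370,215),6,p); S=lambda p:f((230,150),4,p); Y=lambda p:f((155,215),6,p)
b=[px2w("top",T(p),40) for p in((128,275),(288,306),(248,514),(87,483))]
print("dots",b,np.mean(b,0)); 
for a,c in((3,0),(2,1)): print(np.degrees(np.arctan2(*(b[a]-b[c])[[1,0]])))
for a,c in((3,0),(2,1),(1,0),(2,3)):
    d=b[c]-b[a]; print(np.linalg.norm(d),np.degrees(np.arctan2(d[1],d[0])))
b=[px2w("top",T(p),52) for p in((163,359),(222,368),(211,428),(153,419))]; print("cover",np.mean(b,0),[np.linalg.norm(b[i]-b[i-1]) for i in range(4)])
d=b[0]-b[3];print(np.degrees(np.arctan2(d[1],d[0])));d=b[1]-b[2];print(np.degrees(np.arctan2(d[1],d[0])))
b=[px2w("side",S(p),52) for p in((340,323),(381,359),(338,400),(296,360))]; print("coverside",np.mean(b,0))
print("tip",tri(S((205,223)),T((170,226))))
l=px2w("top",L((253,143)),7); e=px2w("top",L((197,442)),7); g=px2w("top",L((236,235)),7)
print("lens",l,"end",e,"start",g,np.linalg.norm(l-e),np.degrees(np.arctan2(*(l-e)[[1,0]])),np.degrees(np.arctan2(*(g-e)[[1,0]])))
b=[px2w("top",Y(p),24) for p in((77,76),(420,69),(415,345),(71,352))]; print("tray",b,np.mean(b,0))
# refine loupe by mask
im=vision.get_image("top")
for q in("lens",):
  for n in("top","side"):
    vision.get_image(n)
    for r in regions_of(q,n)[:3]:
        m=r['mask']; v,u=np.nonzero(m); P=np.array([px2w(n,(a,b),7) for a,b in zip(u,v)])[:,:2]
        c=P.mean(0); w,V=np.linalg.eigh(np.cov((P-c).T)); k=(P-c)@V[:,1]
        print(n,r['confidence'],len(u),c,np.degrees(np.arctan2(V[1,1],V[0,1]))%180,c+V[:,1]*k.min(),c+V[:,1]*k.max())
```

```text
dots [array([664.9,  63.7,  40. ]), array([642. , -43.9,  40. ]), array([503.2, -15. ,  40. ]), array([525.5,  91.9,  40. ])] [583.9  24.2  40. ]
168.55153947347196
168.23822010332384
142.1594324235811 -11.448460526528057
141.81918232841872 -11.761779896676185
109.9503908048725 78.01328862398233
109.17219505864725 78.18914045901928
cover [583.3  23.7  52. ] [np.float64(40.28334906543817), np.float64(39.584006223943106), np.float64(40.37937601400393), np.float64(38.782702048297025)]
-9.941733862210897
-11.078318610480189
coverside [580.6  24.8  52. ]
tip (array([680.1,  27.4, 128.1]), np.float64(3.4393557800359646))
lens [ 497.5 -289.     7. ] end [ 363.7 -258.3    7. ] start [ 455.9 -279.6    7. ] 137.25931047682488 -12.92417836465679 -12.999260318039845
tray [array([539., 374.,  24.]), array([539.5, 220.4,  24. ]), array([416.8, 221.6,  24. ]), array([416.7, 373.8,  24. ])] [478.  297.5  24. ]
top 0.96 790 [ 461.  -279.4] 167.42973502660166 [ 529.  -294.6] [ 359.1 -256.7]
top 0.4 191 [586.8  26.9] 71.3702672548002 [580.4   7.8] [593.5  46.8]
side 0.66 598 [ 456.3 -280.6] 165.75479065092978 [ 528.5 -298.9] [ 359.5 -256. ]
```

The steel gauge is confirmed: grey, with a white scriber pointing at the board and its tip at about (681,28,127), 98 mm from the chip. Other results:
- **Cover:** (582.5, 24), yaw −11.5°
- **Lens:** (497.5, −288.5), yaw −13°
- **Tray:** (478, 297)

I'll move above the cover with the jaws along board y.

Request:
carry_out(
  targets=[
    [[0, 0, -6], [22, 31.5, 0], 60],
    [[0, 0, -12], [44, 63, 0], 60],
    [[0, 0, -18], [66, 94.5, 0], 60],
    [[0, 0, -24.6], [88, 126, 0], 60],
    [[0, 0, -24.6], [110, 157.5, 0], 60],
    [[0, 0, -24.6], [132, 189, 0], 60],
    [[0, 0, -24.6], [154, 220.5, 0], 60],
    [[0, 0, -24.6], [176, 252, 0], 60],
    [[0, 0, -24.6], [198, 283.5, 0], 60],
    [[0, 0, -24.6], [220, 315, 0], 60],
  ],
)

```text
t: 2.08
ee_pos: [361.3, -292.5, 202.7]
orientation: [3.125, -0.318, 0.001]
ft_force: [1.1, -0.4, 0.3]
width: 60.0
```

Request:
carry_out(
  targets=[
    [[0, 0, 0], [22, 31.5, -4], 60],
    [[0, 0, 0], [44, 63, -8], 60],
    [[0, 0, 0], [66, 94.5, -12], 60],
    [[0, 0, 0], [88, 126, -16], 60],
    [[0, 0, 0], [110, 157.5, -20], 60],
    [[0, 0, 0], [132, 189, -24], 60],
    [[0, 0, 0], [154, 220.5, -28], 60],
    [[0, 0, 0], [176, 252, -32], 60],
    [[0, 0, 0], [198, 283.5, -36], 60],
    [[0, 0, 0], [222, 318, -42], 60],
  ],
)

```text
t: 2.92
ee_pos: [583.1, 25.1, 160.7]
orientation: [3.125, -0.318, 0.001]
ft_force: [0.8, -0.5, 0.0]
width: 60.0
```

Run:
```python
from h import *
for n,r in(("side",(150,290,230,360)),("top",(110,260,230,370))):
    im=vision.get_image(n)[:,:,::-1]
    cv2.imwrite(f"pics/{n}2.png",np.ascontiguousarray(cv2.resize(im[r[0]:r[1],r[2]:r[3]],None,fx=4,fy=4,interpolation=cv2.INTER_CUBIC)))
    cv2.imwrite(f"pics/{n}2f.png",im)
o=monitor.get_obs();print(o['t'],o['ee_pos'],o['qpos'],[(n,proj(n,o['ee_pos'])) for n in M])
```

```text
3.0167 [584.89636523  27.74439574 159.93228566] [2.65360808e-02 4.16957710e-01 1.75277943e+00 1.15947754e-03
 9.70101086e-01 1.79491620e+00] [('side', array([[311.25575243, 213.28481103]])), ('top', array([[291.64576049, 204.27681138]]))]
```

View pics/side2f.png

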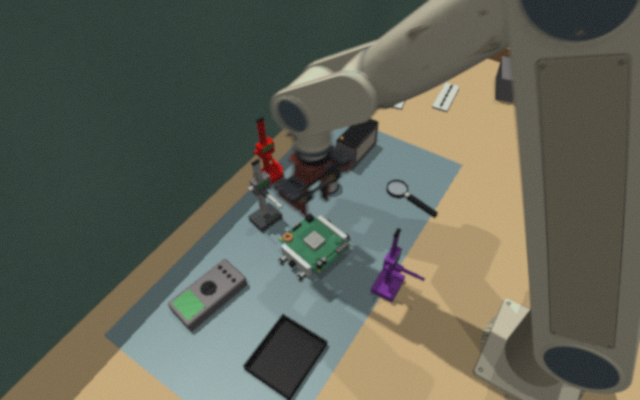

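View pics/top2.png

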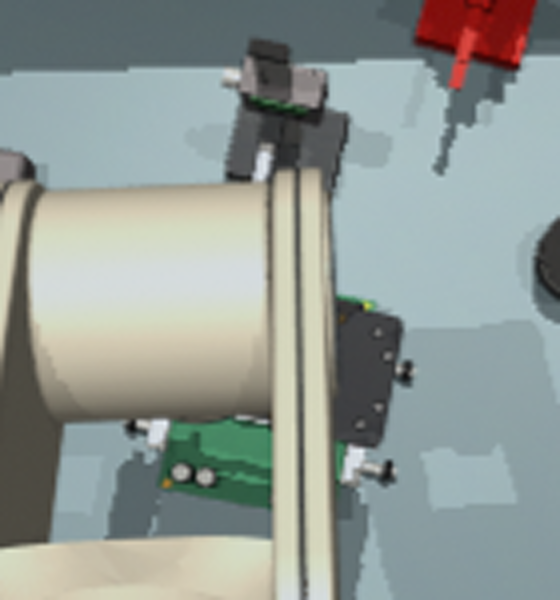

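The gripper is over the board with its jaws along board y, clear of the scriber. Descending now.

Request:
carry_out(
  targets=[
    [[0, 0, 0], [0, 0, -15], 60],
    [[0, 0, 0], [0, 0, -35], 60],
    [[0, 0, 0], [0, 0, -55], 60],
    [[0, 0, 0], [0, 0, -75], 60],
    [[0, 0, 0], [0, 0, -90], 60],
    [[0, 0, 0], [0, 0, -98], 60],
    [[0, 0, 0], [0, 0, -104], 60],
    [[0, 0, 0], [0, 0, -109], 60],
    [[0, 0, 0], [0, 0, -113], 60],
    [[0, 0, 0], [0, 0, -116], 60],
  ],
)

```text
t: 3.85
ee_pos: [582.6, 23.3, 44.7]
orientation: [-3.125, 0.318, -0.002]
ft_force: [0.8, 0.3, 0.3]
width: 60.0
```

Request:
carry_out(
  targets=[
    [[0, 0, 0], [0, 0, 0], 60],
    [[0, 0, 0], [0, 0, 0], 50],
    [[0, 0, 0], [0, 0, 0], 44],
    [[0, 0, 0], [0, 0, 0], 38],
    [[0, 0, 0], [0, 0, 0], 34],
    [[0, 0, 0], [0, 0, 0], 34],
    [[0, 0, 0], [0, 0, 0], 34],
  ],
)

```text
t: 4.43
ee_pos: [582.2, 23.4, 44.6]
orientation: [-3.125, 0.318, -0.0]
ft_force: [0.8, 0.1, 0.5]
width: 34.3
```

Run:
```python
from h import *
for n,r in(("side",(150,290,230,360)),("top",(110,260,230,370))):
    im=vision.get_image(n)[:,:,::-1]
    cv2.imwrite(f"pics/{n}3.png",np.ascontiguousarray(cv2.resize(im[r[0]:r[1],r[2]:r[3]],None,fx=4,fy=4,interpolation=cv2.INTER_CUBIC)))
o=monitor.get_obs();print(o['t'],o['ee_pos'],o['width'],o['ft_force'],o['moment'])
```

```text
4.5333 [582.11486309  23.38356464  44.51763349] 33.73545548867458 [ 0.04108799  0.29072819 -0.46184384] [ 0.0674235  -0.00815552  0.01224675]
```

View pics/side3.png

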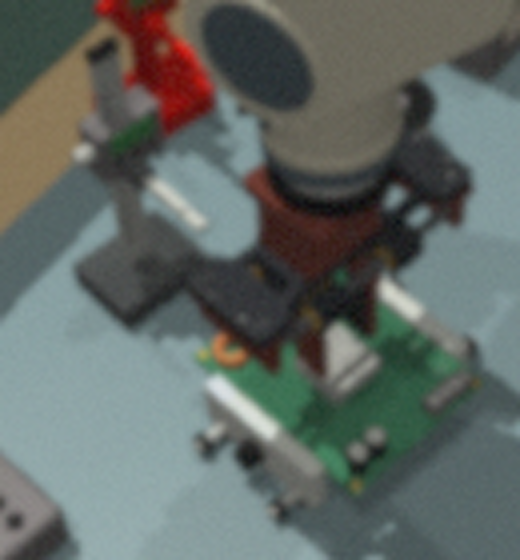

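View pics/top3.png

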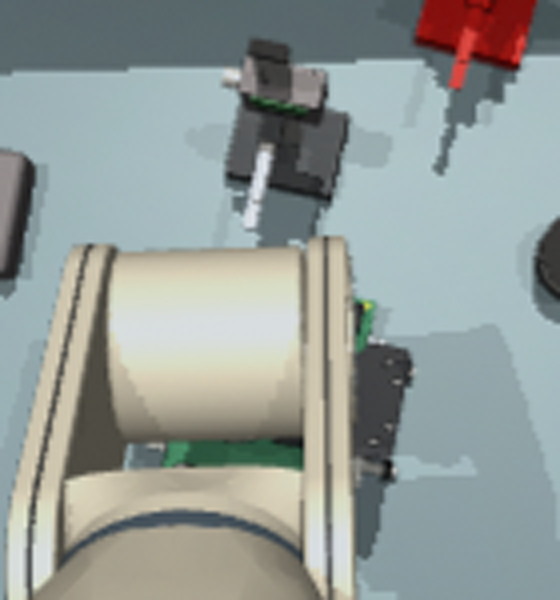

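Run:
```python
from h import *
im=vision.get_image("side")[:,:,::-1]
cv2.imwrite("pics/s4.png",np.ascontiguousarray(cv2.resize(im[215:265,280:345],None,fx=12,fy=12,interpolation=cv2.INTER_CUBIC)))
o=monitor.get_obs();p=o['ee_pos'];R=cv2.Rodrigues(o['orientation'])[0]
for d in(-17,0,17): print(d,proj("side",p+R[:,1]*d)[0]-[280,215],"*12")
a=np.radians(-11.7);R=np.array([[np.cos(a),-np.sin(a)],[np.sin(a),np.cos(a)]])
for z in(40,52):
  for c in((-20,-20),(20,-20),(20,20),(-20,20)): print(z,c,(proj("side",list(np.array([582.5,24.2])+R@c)+[z])[0]-[280,215])*12)
```

```text
-17 [29.46495356 29.59292854] *12
0 [34.16207677 25.72469981] *12
17 [38.79764124 21.90627195] *12
40 (-20, -20) [537.98387703 321.64894268]
40 (20, -20) [407.64936587 217.08506803]
40 (20, 20) [276.05832772 323.6579013 ]
40 (-20, 20) [406.29242605 431.6154185 ]
52 (-20, -20) [537.95050663 289.21008189]
52 (20, -20) [406.56494893 184.31286168]
52 (20, 20) [273.87749511 291.25448079]
52 (-20, 20) [405.16017051 399.58829362]
```

View pics/s4.png

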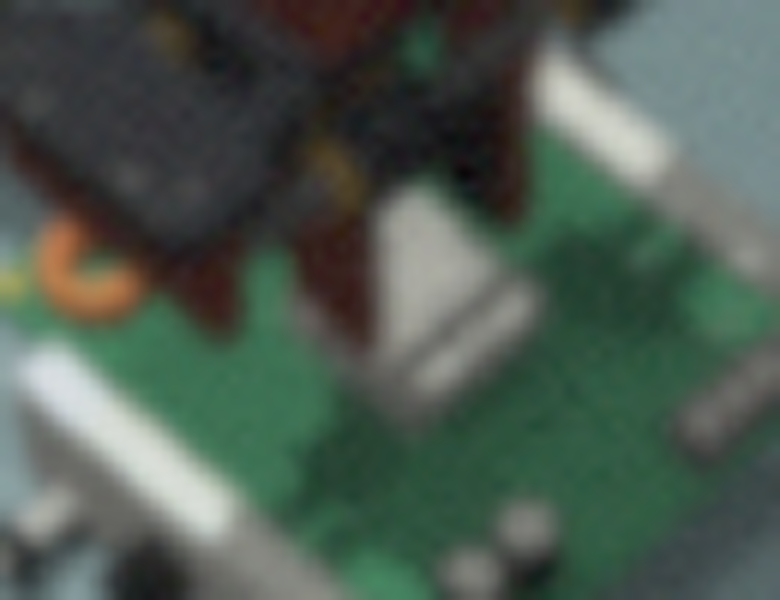

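Request:
carry_out(
  targets=[
    [[0, 0, 0], [0, 0, 0], 30],
    [[0, 0, 0], [0, 0, 0], 28],
    [[0, 0, 0], [0, 0, 0], 28],
  ],
)

```text
t: 4.83
ee_pos: [582.1, 23.4, 44.5]
orientation: [-3.125, 0.318, 0.0]
ft_force: [-1.1, -0.8, -0.3]
width: 28.2
```

Run:
```python
from h import *
im=vision.get_image("side")[:,:,::-1]
cv2.imwrite("pics/s5.png",np.ascontiguousarray(cv2.resize(im[215:265,280:345],None,fx=12,fy=12,interpolation=cv2.INTER_CUBIC)))
o=monitor.get_obs();print(o['t'],o['ee_pos'],o['width'],o['ft_force'],o['moment'])
```

```text
4.8833 [582.09300783  23.38541211  44.45524695] 27.966744669717688 [0.43413514 0.02775569 0.11491924] [ 0.07479531 -0.0097228  -0.00033927]
```

View pics/s5.png

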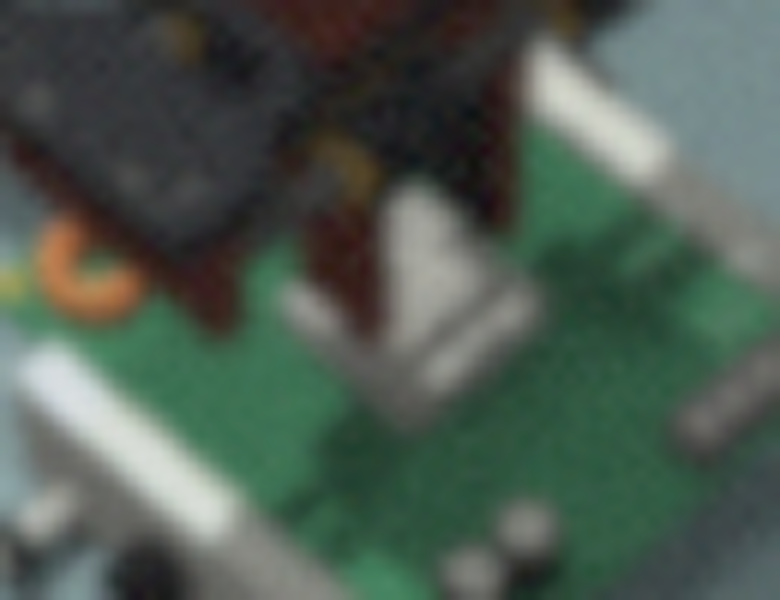

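Run:
```python
from h import *
im=cv2.imread("pics/s5.png")
o=monitor.get_obs();p=o['ee_pos'];R=cv2.Rodrigues(o['orientation'])[0]
for dz,col in((0,(0,0,255)),(8.5,(0,255,255))):
  for s in(-1,1):
    q=[(proj("side",p+R[:,0]*a+R[:,1]*s*b+[0,0,dz])[0]-[280,215]+.5)*12 for a,b in((-10,14),(10,14),(10,27),(-10,27))]
    cv2.polylines(im,[np.int32(q)],True,col,1)
a=np.radians(-11.7);Q=np.array([[np.cos(a),-np.sin(a)],[np.sin(a),np.cos(a)]])
for z in(40,52):
  q=[(proj("side",list(np.array([582.5,24.2])+Q@c)+[z])[0]-[280,215]+.5)*12 for c in((-20,-20),(20,-20),(20,20),(-20,20))]
  cv2.polylines(im,[np.int32(q)],True,(255,0,0),1)
cv2.imwrite("pics/s6.png",im)
```

```text
(no output)
```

View pics/s6.png

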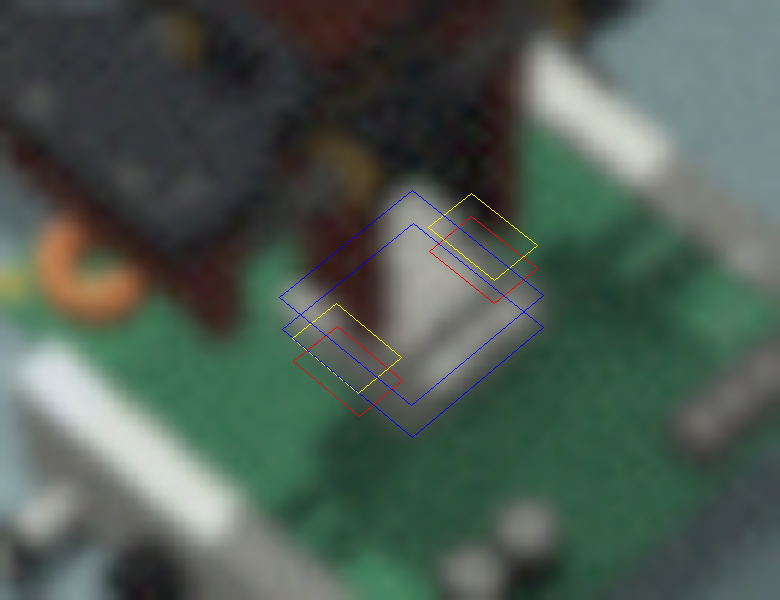

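Run:
```python
from h import *
im=cv2.imread("pics/side2f.png")[140:260,260:380]
im=cv2.resize(im,None,fx=5,fy=5,interpolation=cv2.INTER_CUBIC)
p=np.array([583,25,160]);a=np.radians(-11.6);x=np.array([np.cos(a),np.sin(a),0]);y=np.array([-np.sin(a),np.cos(a),0])
for dz,col in((0,(0,0,255)),(10,(0,255,255)),(20,(255,255,0))):
  for s in(-1,1):
    q=[(proj("side",p+x*u+y*s*b+[0,0,dz])[0]-[260,140]+.5)*5 for u,b in((-10,30),(10,30),(10,43),(-10,43))]
    cv2.polylines(im,[np.int32(q)],True,col,1)
cv2.imwrite("pics/s7.png",im)
```

```text
(no output)
```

View pics/s7.png

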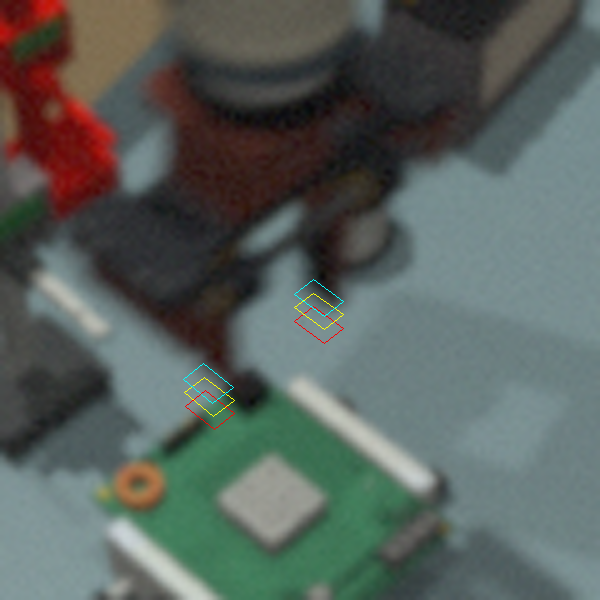

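The fingers closed freely to 28 mm above the cover. In both views the fingertips show about 20 mm above the reported TCP, so the tips sit higher than reported. I'll open, go down a safe 8 mm (the tips must be at 52 mm or more now), and look again.

Request:
carry_out(
  targets=[
    [[0, 0, 0], [0, 0, 0], 60],
    [[0, 0, 0], [0, 0, 0], 60],
    [[0, 0, 0], [0, 0, 0], 60],
    [[0, 0, 0], [0, 0, -3], 60],
    [[0, 0, 0], [0, 0, -6], 60],
    [[0, 0, 0], [0, 0, -8], 60],
    [[0, 0, 0], [0, 0, -8], 60],
  ],
)

```text
t: 5.47
ee_pos: [581.6, 23.4, 35.8]
orientation: [3.125, -0.318, -0.002]
ft_force: [-0.6, 0.2, 0.3]
width: 59.8
```

```bash
cat > ov.py <<'E'
from h import *
import sys
def ov(name,box=(280,205,345,265),f=11):
    im=vision.get_image("side")[:,:,::-1]; x0,y0,x1,y1=box
    im=np.ascontiguousarray(cv2.resize(np.ascontiguousarray(im[y0:y1,x0:x1]),None,fx=f,fy=f,interpolation=cv2.INTER_CUBIC))
    cv2.imwrite("pics/"+name+"_raw.png",im)
    o=monitor.get_obs();p=o['ee_pos'];R=cv2.Rodrigues(o['orientation'])[0];w=o['width']/2
    for dz,col in((0,(0,0,255)),(20,(255,255,0))):
      for s in(-1,1):
        q=[(proj("side",p+R[:,0]*a+R[:,1]*s*b+[0,0,dz])[0]-[x0,y0]+.5)*f for a,b in((-10,w),(10,w),(10,w+13),(-10,w+13))]
        cv2.polylines(im,[np.int32(q)],True,col,1)
    cv2.imwrite("pics/"+name+".png",im)
    print(o['t'],o['ee_pos'],o['width'],o['ft_force'],o['moment'])
E
python3 -c "
from ov import ov
ov('s8')"
```

```text
5.5167 [581.77869899  23.39889697  36.02918121] 59.758866211179644 [ 0.3561882  -1.33574513  0.33127428] [ 0.05604294  0.02326578 -0.0884685 ]
```

View pics/s8.png

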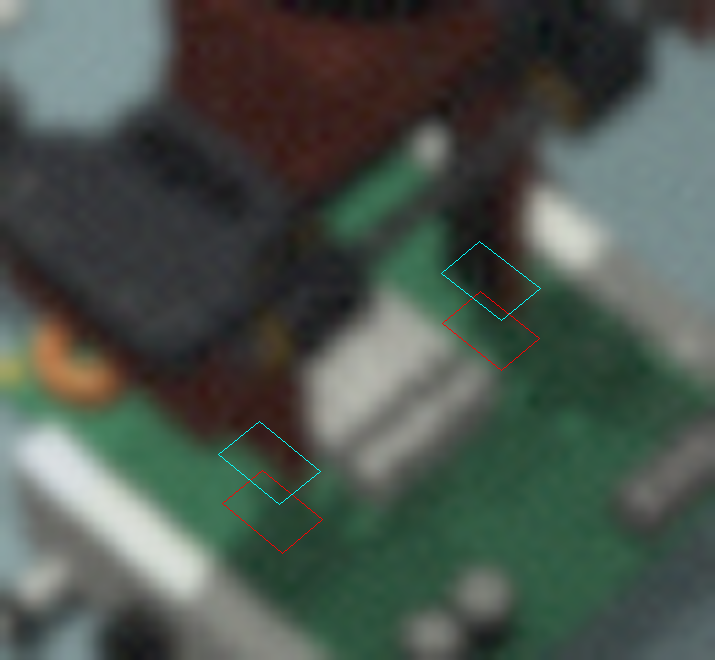

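TCP reads 36, below the board surface, with no force, so the offset is real: the tips are about 22 mm above the reported TCP. Going further down carefully.

Request:
carry_out(
  targets=[
    [[0, 0, 0], [0, 0, -3], 60],
    [[0, 0, 0], [0, 0, -6], 60],
    [[0, 0, 0], [0, 0, -9], 60],
    [[0, 0, 0], [0, 0, -10], 60],
    [[0, 0, 0], [0, 0, -10], 60],
  ],
)

```text
t: 5.93
ee_pos: [581.8, 23.4, 26.1]
orientation: [3.125, -0.318, -0.001]
ft_force: [0.0, 0.7, 0.1]
width: 60.0
```

```bash
python3 -c "
from ov import ov
ov('s9')"
```

```text
5.9833 [581.93024898  23.37334664  26.24297082] 60.16246562658401 [ 0.12170161 -0.29129048 -0.02642718] [ 0.03303334 -0.03129346 -0.01143487]
```

View pics/s9.png

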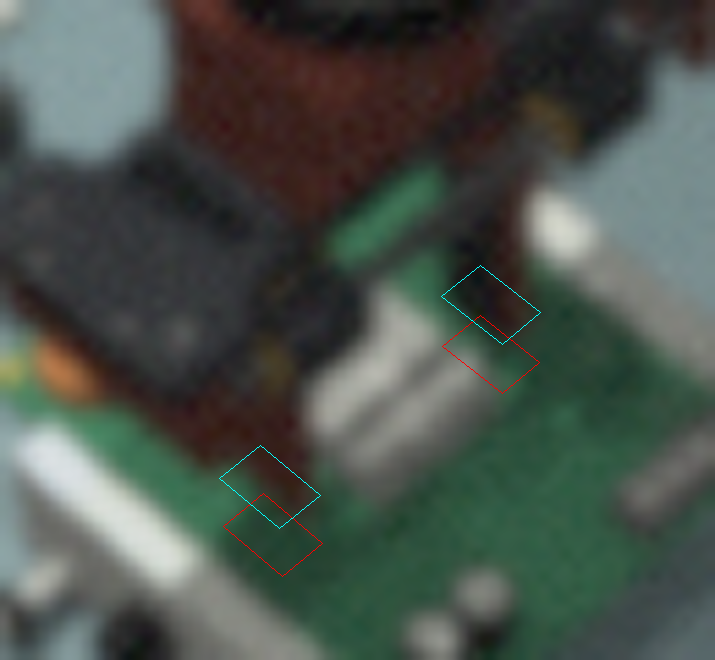

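Request:
carry_out(
  targets=[
    [[0, 0, 0], [0, 0, -2], 60],
    [[0, 0, 0], [0, 0, -3.5], 60],
    [[0, 0, 0], [0, 0, -3.5], 50],
    [[0, 0, 0], [0, 0, -3.5], 44],
    [[0, 0, 0], [0, 0, -3.5], 38],
    [[0, 0, 0], [0, 0, -3.5], 30],
    [[0, 0, 0], [0, 0, -3.5], 30],
  ],
)

```text
t: 6.57
ee_pos: [582.1, 23.4, 23.0]
orientation: [-3.125, 0.318, -0.0]
ft_force: [-0.2, -1.0, -0.0]
width: 39.7
```

```bash
python3 -c "
from ov import ov
ov('s10')"
```

```text
6.6167 [582.11229978  23.39123537  23.02176013] 39.84483250140429 [0.45802102 0.3338381  0.35338862] [-0.0059931   0.01841022 -0.03906326]
```

View pics/s10.png

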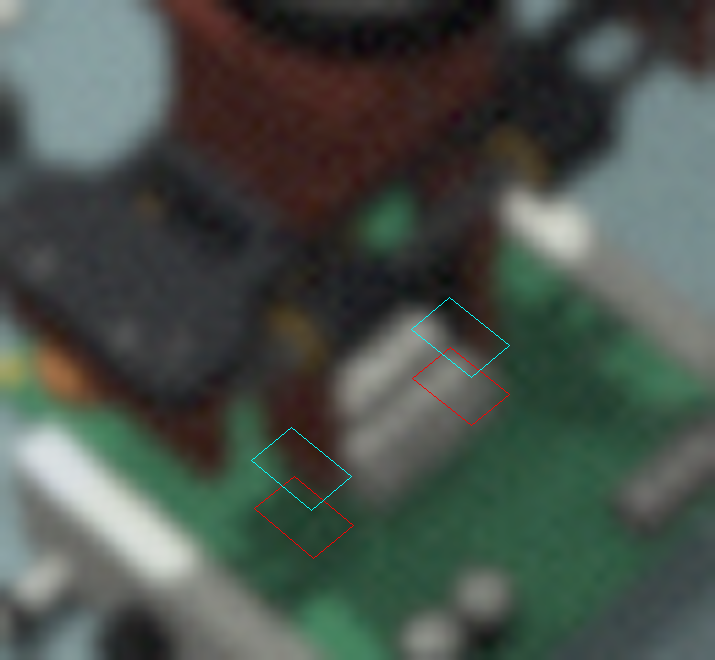

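Gripped: the opening stopped at 39.8 mm. Lifting straight up, then over to the tray.

Request:
carry_out(
  targets=[
    [[0, 0, 0], [0, 0, 3], 30],
    [[0, 0, 0], [0, 0, 8], 30],
    [[0, 0, 0], [0, 0, 15], 30],
    [[0, 0, 0], [0, 0, 25], 30],
    [[0, 0, 0], [0, 0, 38], 30],
    [[0, 0, 0], [0, 0, 52], 30],
    [[0, 0, 0], [-6, 16, 62], 30],
    [[0, 0, 0], [-14, 36, 66], 30],
    [[0, 0, 0], [-24, 62, 68], 30],
    [[0, 0, 0], [-34, 90, 70], 30],
  ],
)

```text
t: 7.45
ee_pos: [548.5, 113.9, 94.9]
orientation: [-3.125, 0.32, -0.004]
ft_force: [-0.3, 0.7, -0.1]
width: 39.4
```

Run:
```python
from h import *
for n in M: cv2.imwrite(f"pics/{n}11.png",vision.get_image(n)[:,:,::-1])
o=monitor.get_obs();print(o['t'],o['ee_pos'],o['width'])
```

```text
7.55 [547.43171982 116.25465372  94.72527764] 39.786820875554405
```

View pics/side11.png

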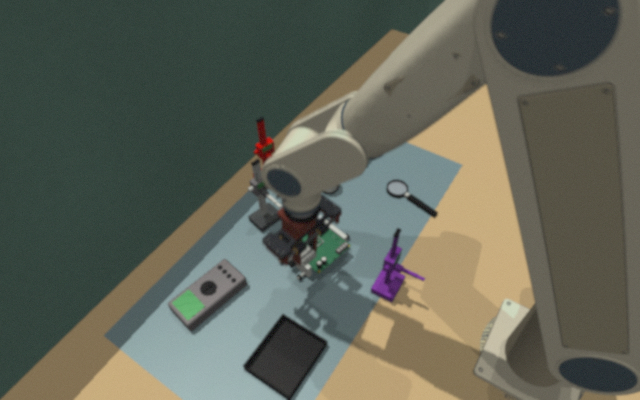

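The cover is in the gripper (39.8 mm) and off the board, around (305,250). Continuing to the tray.

Request:
carry_out(
  targets=[
    [[0, 0, 0], [-12, 30, 0], 30],
    [[0, 0, 0], [-24, 60, 0], 30],
    [[0, 0, 0], [-35, 90, 0], 30],
    [[0, 0, 0], [-47, 120, 0], 30],
    [[0, 0, 0], [-58, 150, 0], 30],
    [[0, 0, 0], [-66, 172, 0], 30],
    [[0, 0, 0], [-70.5, 183, -10], 30],
    [[0, 0, 0], [-70.5, 183, -30], 30],
    [[0, 0, 0], [-70.5, 183, -50], 30],
    [[0, 0, 0], [-70.5, 183, -60], 30],
  ],
)

```text
t: 8.38
ee_pos: [476.9, 295.3, 31.1]
orientation: [3.124, -0.317, -0.002]
ft_force: [-0.3, -0.9, -0.6]
width: 39.7
```

Request:
carry_out(
  targets=[
    [[0, 0, 0], [0, 0, -12], 30],
    [[0, 0, 0], [0, 0, -22], 30],
    [[0, 0, 0], [0, 0, -32], 30],
    [[0, 0, 0], [0, 0, -40], 30],
    [[0, 0, 0], [0, 0, -43], 30],
    [[0, 0, 0], [0, 0, -43], 30],
  ],
)

```text
t: 8.88
ee_pos: [477.4, 296.1, -10.7]
orientation: [3.125, -0.318, -0.001]
ft_force: [0.6, -1.0, -0.6]
width: 39.7
```

Run:
```python
from ov import *
ov('s12',(230,280,340,380),7)
```

```text
8.9333 [477.62976267 296.28361742 -10.18981427] 39.50785234393463 [ 0.134327    0.05499843 -0.46633308] [-0.04067058  0.03298414 -0.02147572]
```

View pics/s12.png

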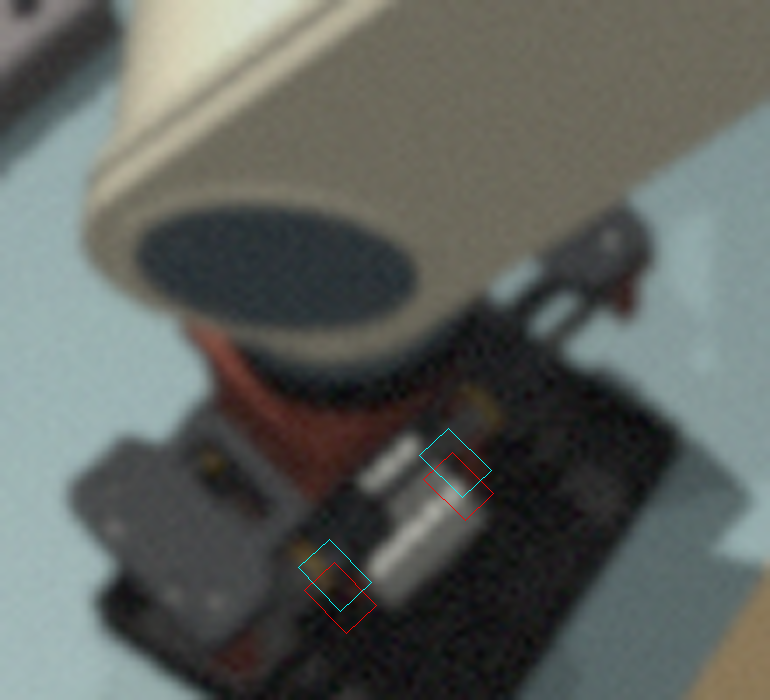

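Request:
carry_out(
  targets=[
    [[0, 0, 0], [0, 0, -1.5], 30],
    [[0, 0, 0], [0, 0, -2.5], 30],
    [[0, 0, 0], [0, 0, -3], 30],
  ],
)

```text
t: 9.18
ee_pos: [477.9, 296.6, -12.7]
orientation: [-3.125, 0.317, -0.001]
ft_force: [0.9, 0.5, 0.7]
width: 39.8
```

Request:
carry_out(
  targets=[
    [[0, 0, 0], [0, 0, -0.5], 30],
    [[0, 0, 0], [0, 0, -1], 30],
    [[0, 0, 0], [0, 0, -1.3], 30],
    [[0, 0, 0], [0, 0, -1.3], 44],
    [[0, 0, 0], [0, 0, -1.3], 56],
    [[0, 0, 0], [0, 0, -1.3], 60],
    [[0, 0, 0], [0, 0, 2], 60],
    [[0, 0, 0], [0, 0, 12], 60],
    [[0, 0, 0], [0, 0, 32], 60],
    [[0, 0, 0], [0, 0, 60], 60],
  ],
)

```text
t: 10.02
ee_pos: [476.3, 295.6, 46.6]
orientation: [3.123, -0.317, -0.005]
ft_force: [-0.5, 0.9, -0.1]
width: 60.0
```

Run:
```python
from h import *
for n in M: cv2.imwrite(f"pics/{n}13.png",vision.get_image(n)[:,:,::-1])
o=monitor.get_obs();print(o['t'],o['ee_pos'],o['width'],o['qpos'])
```

```text
10.1167 [480.21173962 297.91143957  51.19239858] 60.09507140631534 [ 5.34214820e-01  5.50176684e-01  1.85489266e+00 -1.89365793e-05
  7.29622777e-01  2.30754662e+00]
```

View pics/side13.png

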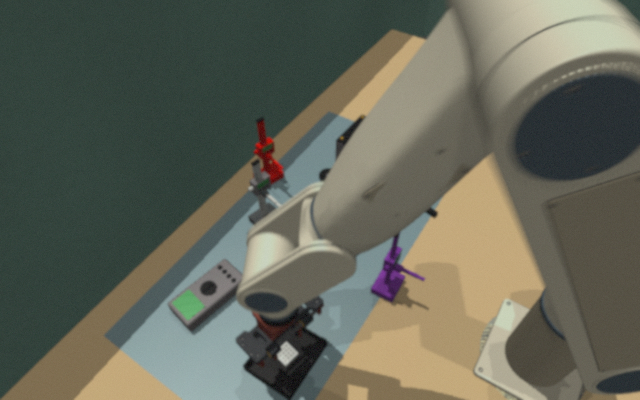

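The cover lies in the tray (287,353). Now going up and over, clear of the purple gauge, to the loupe's handle.

Request:
carry_out(
  targets=[
    [[0, 0, 0], [0, 0, 30], 60],
    [[0, 0, 0], [0, 0, 65], 60],
    [[0, 0, 0], [4, -6, 100], 60],
    [[0, 0, 0], [10, -25, 125], 60],
    [[0, 0, 0], [16, -55, 139], 60],
    [[0, 0, 0], [22, -90, 139], 60],
    [[0, 0, 0], [28, -128, 139], 60],
    [[0, 0, 0], [34, -166, 139], 60],
    [[0, 0, 0], [36, -204, 139], 60],
    [[0, 0, 0], [36, -242, 139], 60],
  ],
)

```text
t: 10.95
ee_pos: [513.7, 52.6, 186.2]
orientation: [-3.125, 0.317, -0.001]
ft_force: [0.8, -0.5, -1.1]
width: 60.3
```

Request:
carry_out(
  targets=[
    [[0, 0, 0], [0, -38, 0], 60],
    [[0, 0, 0], [0, -76, 0], 60],
    [[0, 0, -0.7], [-6, -114, 0], 60],
    [[0, 0, -1.4], [-14, -152, 0], 60],
    [[0, 0, -1.4], [-24, -190, 0], 60],
    [[0, 0, -1.4], [-36, -228, 0], 60],
    [[0, 0, -1.4], [-50, -264, -10], 60],
    [[0, 0, -1.4], [-64, -298, -20], 60],
    [[0, 0, -1.4], [-74, -322, -40], 50],
    [[0, 0, -1.4], [-77, -329.5, -65], 44],
  ],
)

```text
t: 11.78
ee_pos: [436.2, -278.9, 121.7]
orientation: [3.118, -0.36, 0.005]
ft_force: [0.7, 0.2, 0.6]
width: 49.9
```

Run:
```python
from h import *
for n in M: cv2.imwrite(f"pics/{n}14.png",vision.get_image(n)[:,:,::-1])
o=monitor.get_obs();print(o['t'],o['ee_pos'],o['width'],o['qpos'])
print([proj(n,o['ee_pos']+[0,0,20]) for n in M])
```

```text
11.8833 [ 433.56254262 -275.0892369   118.16037839] 44.44365232649583 [-5.88526831e-01  3.85733590e-01  1.93108013e+00 -8.92481071e-05
  8.30953131e-01  1.21239907e+00]
[array([[421.65450108, 167.94159819]]), array([[420.54532883, 266.46334463]])]
```

View pics/side14.png

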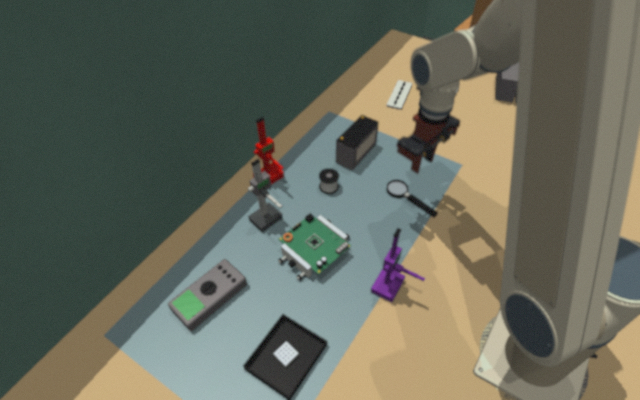

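View pics/top14.png

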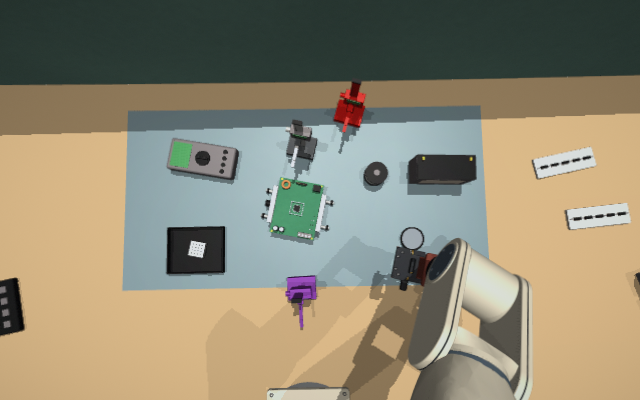

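The chip is bare (top view 296,209), the cover is in the tray (197,250), and the gripper is above the loupe's handle. Descending.

Request:
carry_out(
  targets=[
    [[0, 0, 0], [0, 0, -20], 44],
    [[0, 0, 0], [0, 0, -45], 44],
    [[0, 0, 0], [0, 0, -70], 44],
    [[0, 0, 0], [0, 0, -92], 44],
    [[0, 0, 0], [0, 0, -108], 44],
    [[0, 0, 0], [0, 0, -118], 44],
    [[0, 0, 0], [0, 0, -124], 44],
    [[0, 0, 0], [0, 0, -128], 44],
    [[0, 0, 0], [0, 0, -131], 44],
    [[0, 0, 0], [0, 0, -131], 44],
  ],
)

```text
t: 12.72
ee_pos: [437.0, -275.1, -9.7]
orientation: [3.121, -0.355, 0.001]
ft_force: [-0.8, 0.1, 0.6]
width: 43.9
```

Run:
```python
from ov import *
ov('s15',(375,150,450,225),9)
cv2.imwrite("pics/t15.png",cv2.resize(vision.get_image("top")[215:300,370:450,::-1].copy(),None,fx=6,fy=6,interpolation=cv2.INTER_CUBIC))
```

```text
12.7667 [ 437.07342834 -275.2626588    -9.43275428] 44.06550470108041 [ 0.8186978   0.28066458 -0.50188836] [0.06089457 0.00516248 0.01717459]
```

View pics/s15.png

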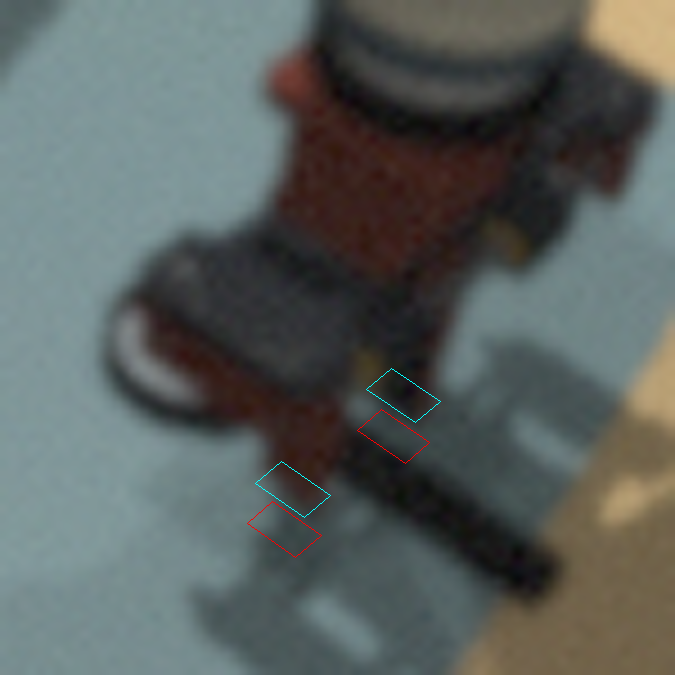

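View pics/t15.png

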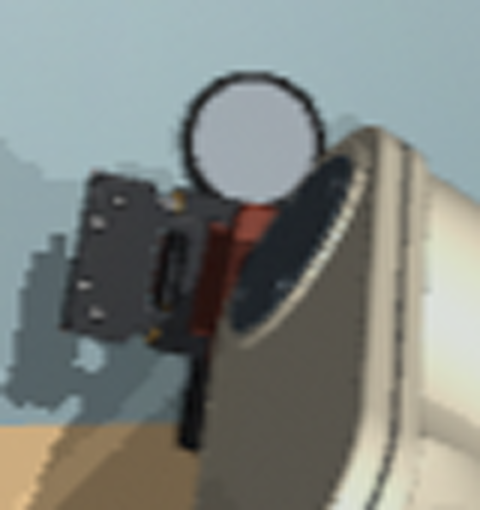

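Request:
carry_out(
  targets=[
    [[0, 0, 0], [0, 0, -3], 44],
    [[0, 0, 0], [0, 0, -5], 44],
    [[0, 0, 0], [0, 0, -6], 44],
    [[0, 0, 0], [0, 0, -7], 44],
  ],
)

```text
t: 13.15
ee_pos: [436.5, -275.1, -17.1]
orientation: [-3.121, 0.356, 0.0]
ft_force: [0.0, 0.3, 0.5]
width: 43.7
```

Request:
carry_out(
  targets=[
    [[0, 0, 0], [0, 0, -0.7], 44],
    [[0, 0, 0], [0, 0, -1.5], 44],
    [[0, 0, 0], [0, 0, -1.5], 44],
  ],
)

```text
t: 13.4
ee_pos: [436.5, -275.1, -18.7]
orientation: [-3.121, 0.356, 0.0]
ft_force: [0.8, 0.1, 0.3]
width: 43.8
```

Request:
carry_out(
  targets=[
    [[0, 0, 0], [0, 0, 0], 36],
    [[0, 0, 0], [0, 0, 0], 28],
    [[0, 0, 0], [0, 0, 0], 22],
    [[0, 0, 0], [0, 0, 0], 18],
    [[0, 0, 0], [0, 0, 0], 12],
    [[0, 0, 0], [0, 0, 0], 8],
    [[0, 0, 0], [0, 0, 0], 8],
  ],
)

```text
t: 13.98
ee_pos: [436.7, -275.2, -18.5]
orientation: [3.121, -0.356, 0.0]
ft_force: [-0.4, -0.4, -0.1]
width: 17.7
```

Run:
```python
from ov import *
ov('s16',(375,150,450,225),9)
```

```text
14.0333 [ 436.65001268 -275.15967359  -18.46992909] 17.627743356894975 [-0.26935203  0.12346233  0.89074705] [-0.04875566  0.02489702  0.03992639]
```

View pics/s16.png

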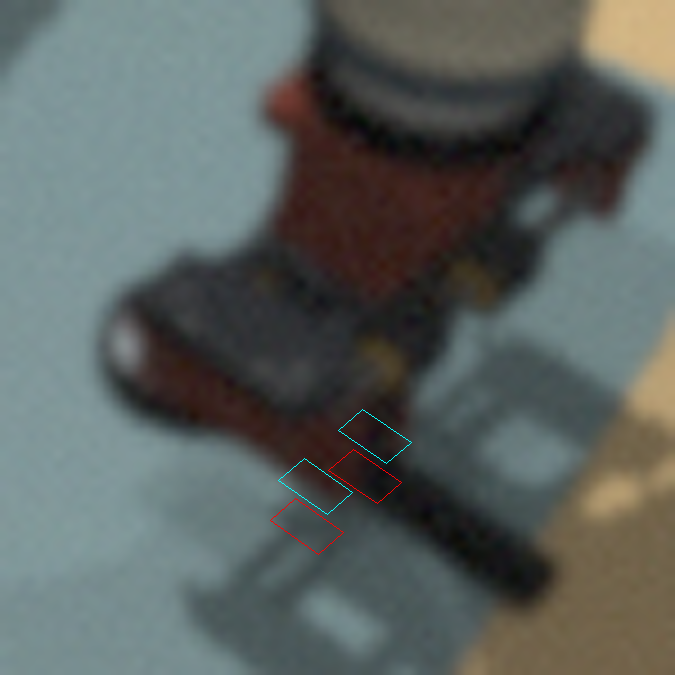

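Gripped at 17.6 mm. Lifting straight up.

Request:
carry_out(
  targets=[
    [[0, 0, 0], [0, 0, 2], 8],
    [[0, 0, 0], [0, 0, 6], 8],
    [[0, 0, 0], [0, 0, 13], 8],
    [[0, 0, 0], [0, 0, 24], 8],
    [[0, 0, 0], [0, 0, 40], 8],
    [[0, 0, 0], [0, 0, 58], 8],
    [[0, 0, 0], [0, 0, 78], 8],
    [[0, 0, 0], [0, 0, 98], 8],
    [[0, 0, 0], [0, 0, 112], 8],
    [[0, 0, 0], [0, 0, 120], 8],
  ],
)

```text
t: 14.87
ee_pos: [437.5, -275.7, 104.3]
orientation: [3.12, -0.356, 0.005]
ft_force: [0.2, -0.5, -0.5]
width: 17.4
```

Request:
carry_out(
  targets=[
    [[0, 0, 0], [3, 10, 0], 8],
    [[0, 0, 0], [8, 30, 0], 8],
    [[0, 0, 0], [15, 57, 0], 8],
    [[0, 0, 0], [24, 87, 0], 8],
    [[0, 0, 0], [32, 118, 0], 8],
    [[0, 0, 0], [40, 149, 0], 8],
    [[0, 0, 0], [48, 178, 0], 8],
    [[0, 0, 0], [54, 200, 0], 8],
    [[0, 0, 0], [58, 213, 0], 8],
    [[0, 0, 0], [59, 217, 0], 8],
  ],
)

```text
t: 15.7
ee_pos: [495.4, -55.5, 100.8]
orientation: [-3.121, 0.352, 0.002]
ft_force: [-0.3, 0.8, -0.9]
width: 17.6
```

Run:
```python
from h import *
for n in M: cv2.imwrite(f"pics/{n}17.png",vision.get_image(n)[:,:,::-1])
o=monitor.get_obs();print(o['t'],o['ee_pos'],o['width'],o['orientation'],o['ft_force'],o['moment'])
```

```text
15.8 [495.11466407 -57.09679607 100.93468607] 17.66948554778421 [-3.12169260e+00  3.52889008e-01  1.88289255e-03] [-1.16940572  0.46834935 -0.76758512] [0.0038104  0.03406223 0.04427415]
```

View pics/side17.png

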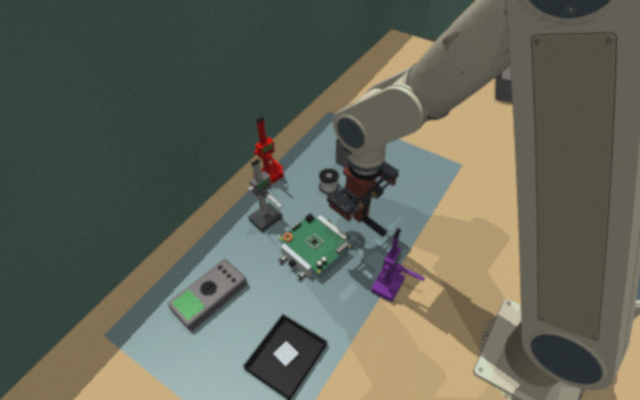

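View pics/top17.png

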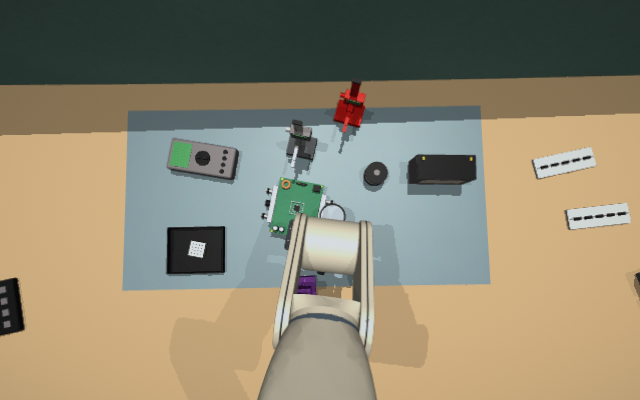

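The lens shows at (333,215) in the top view and is held well. Moving the rest of the way.

Request:
carry_out(
  targets=[
    [[0, 0, 0], [2, 8, 0], 8],
    [[0, 0, 0], [7, 24, 0], 8],
    [[0, 0, 0], [13, 46, 0], 8],
    [[0, 0, 0], [19, 68, 0], 8],
    [[0, 0, 0], [23, 84, 0], 8],
    [[0, 0, 0], [25, 91, 0], 8],
    [[0, 0, 0], [26, 94, 0], 8],
    [[0, 0, 0], [26, 94, 0], 8],
    [[0, 0, 0], [26, 94, 0], 8],
  ],
)

```text
t: 16.55
ee_pos: [521.3, 35.1, 101.3]
orientation: [3.121, -0.357, -0.001]
ft_force: [0.5, 0.2, -1.3]
width: 17.6
```

Run:
```python
from h import *
np.set_printoptions(precision=1,suppress=True)
b=cv2.imread("pics/top17.png")
cv2.imwrite("pics/chip.png",cv2.resize(b[190:230,275:320],None,fx=14,fy=14,interpolation=cv2.INTER_CUBIC))
for n,(x0,y0,x1,y1),f in(("side",(250,150,380,260),6),("top",(260,140,350,230),7)):
    im=vision.get_image(n)[:,:,::-1].copy(); cv2.imwrite(f"pics/{n}18f.png",im)
    cv2.imwrite(f"pics/{n}18.png",cv2.resize(im[y0:y1,x0:x1],None,fx=f,fy=f,interpolation=cv2.INTER_CUBIC))
    for q in("lens","chip","scriber_tip"):
        for r in place_of(q,n)[:3]: print(n,q,round(r['confidence'],2),c2w(n,r['point']))
o=monitor.get_obs();print(o['t'],o['ee_pos'],o['width'],o['orientation'])
```

```text
side chip 0.7 [523.3  37.3 125.1]
side chip 0.63 [581.1  20.6  38.6]
side scriber_tip 0.9 [ 770.7 -103.4   96. ]
side scriber_tip 0.87 [290.1   7.3  98.8]
side scriber_tip 0.78 [681.1  28.5 125.8]
top lens 0.58 [579.9  22.9 130.7]
top chip 0.61 [579.2  25.4  41.6]
top scriber_tip 0.8 [ 772.7 -101.8   99.4]
top scriber_tip 0.71 [682.   30.6 124.4]
16.95 [521.6  35.6 101.5] 17.78353226167709 [ 3.1 -0.4  0. ]
```

View pics/side18.png

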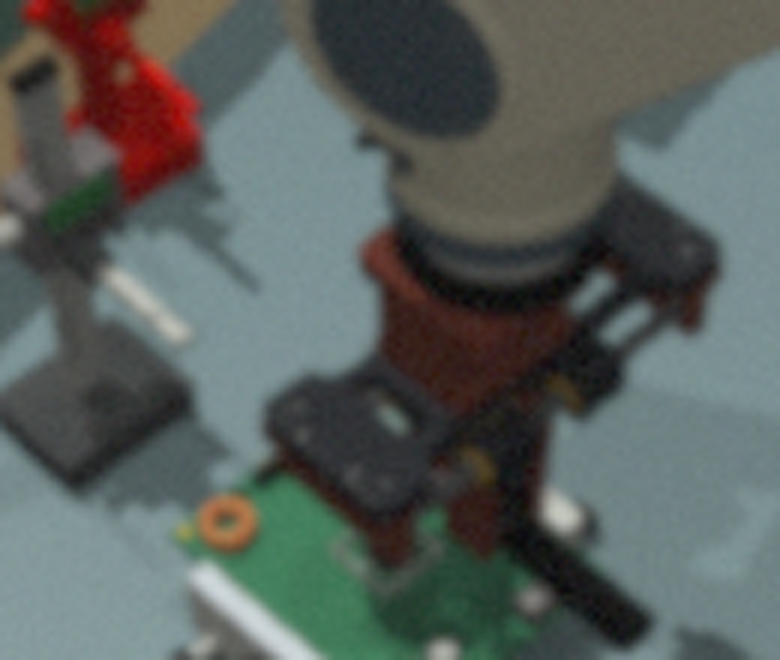

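View pics/top18.png

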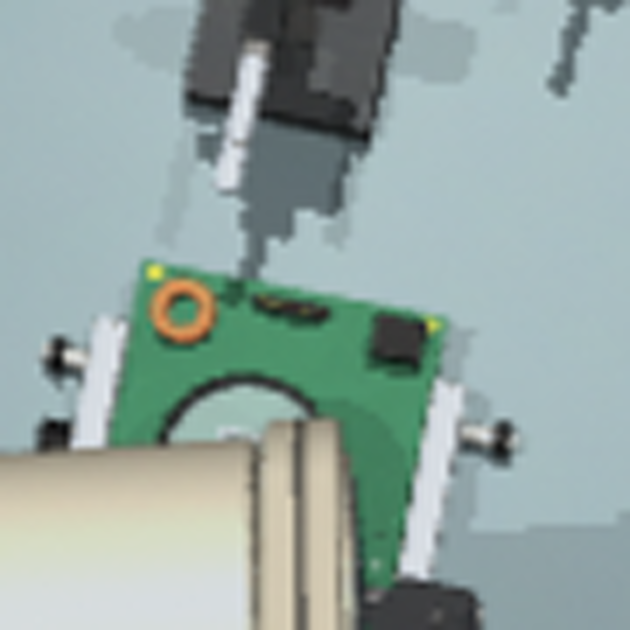

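View pics/chip.png

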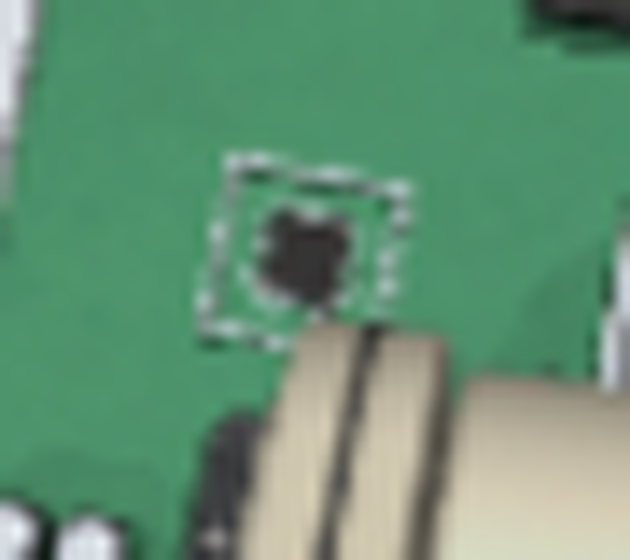

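```bash
cat > chk.py <<'E'
from h import *
def rim(c,r,z,tx=0): 
    t=np.linspace(0,2*np.pi,90); return np.c_[c[0]+r*np.cos(t),c[1]+r*np.sin(t),0*t+z]
def chk(tag,off=(61.0,-13.1,25.5)):
    o=monitor.get_obs(); c=o['ee_pos']+np.array(off)
    print("lens est",c)
    def draw(n,f,box):
        x0,y0,x1,y1=box
        im=cv2.imread(f"pics/{n}{tag}f.png")[y0:y1,x0:x1]; im=cv2.resize(im,None,fx=f,fy=f,interpolation=cv2.INTER_CUBIC)
        P=lambda q,col,cl=True:cv2.polylines(im,[np.int32((proj(n,q)-[x0,y0]+.5)*f)],cl,col,1)
        for z,col in((7,(0,0,255)),(-7,(0,255,255))): P(rim(c,32,c[2]+z),col)
        a=np.radians(-13.);x=np.array([np.cos(a),np.sin(a),0]);y=np.array([-np.sin(a),np.cos(a),0])
        for z,col in((7,(0,0,255)),(-7,(0,255,255))):
            P([c-x*l+y*w+[0,0,z] for l,w in((42,9),(142,9),(142,-9),(42,-9))],col)
        cv2.imwrite(f"pics/{n}{tag}o.png",im)
    draw("top",7,(260,140,350,230)); draw("side",9,(300,205,370,265))
E
python3 - <<'E'
from chk import *
np.set_printoptions(precision=1,suppress=True)
print(px2w("top",(296.3,207.95),42.5), px2w("side",(314.5,242),42.5))
chk(18)
E
```

```text
[584.1  24.7  42.5] [580.   25.1  42.5]
lens est [582.6  22.5 127. ]
```

View pics/top18o.png

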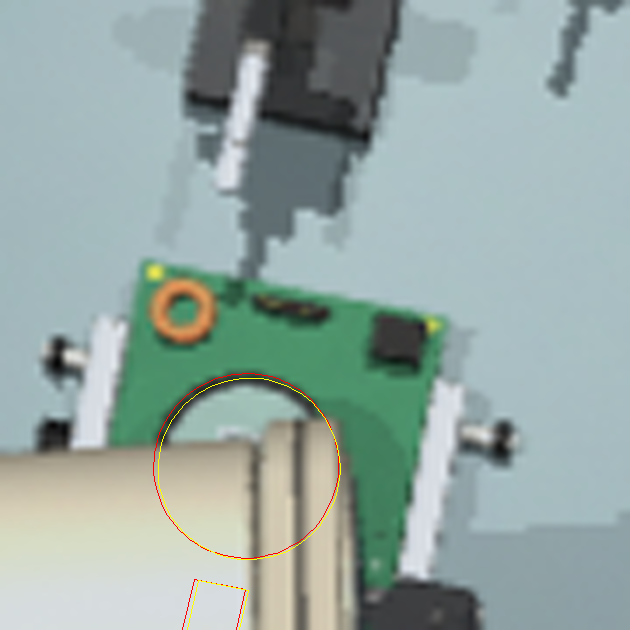

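View pics/side18o.png

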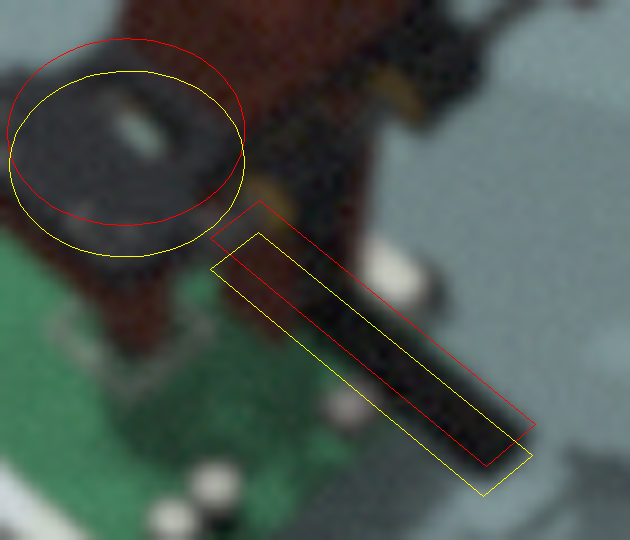

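Run:
```python
from chk import *
x0,y0,f=375,165,10
im=cv2.imread("pics/side0.png")[165:225,375:445]; im=cv2.resize(im,None,fx=f,fy=f,interpolation=cv2.INTER_CUBIC)
c=np.array([497.6,-288.3,7]);n="side"
a=np.radians(-13.);x=np.array([np.cos(a),np.sin(a),0]);y=np.array([-np.sin(a),np.cos(a),0])
P=lambda q,col:cv2.polylines(im,[np.int32((proj(n,q)-[x0,y0]+.5)*f)],True,col,1)
for z,col in((7,(0,0,255)),(-7,(0,255,255))):
    P(rim(c,32,c[2]+z),col); P([c-x*l+y*w+[0,0,z] for l,w in((42,9),(142,9),(142,-9),(42,-9))],col)
cv2.imwrite("pics/bench.png",im)
```

```text
(no output)
```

View pics/bench.png

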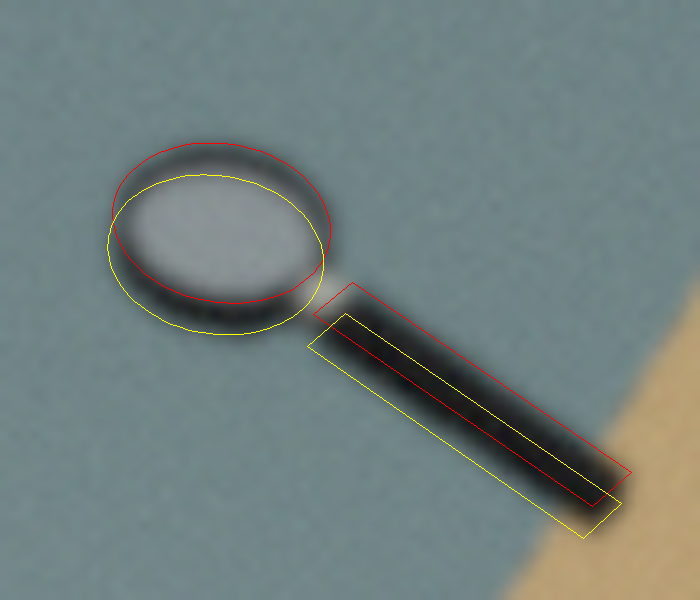

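```bash
cat > prof.py <<'E'
from chk import *
from scipy.ndimage import map_coordinates, gaussian_filter
def prof(img,c,yaw=-13.,n="side",ls=range(84,138,6)):
    im=gaussian_filter(cv2.cvtColor(img,cv2.COLOR_BGR2GRAY).astype(float),.5)
    a=np.radians(yaw);x=np.array([np.cos(a),np.sin(a),0]); out=[]
    for l in ls:
        p0=proj(n,c-x*l)[0];p1=proj(n,c-x*(l+1))[0];pz=proj(n,c-x*l+[0,0,1])[0]-p0
        d=(p1-p0)/np.linalg.norm(p1-p0);nn=np.array([-d[1],d[0]]); k=nn@pz  # px per mm height
        s=np.arange(-8,8.01,.1); q=p0+s[:,None]*nn
        v=map_coordinates(im,[q[:,1],q[:,0]],order=1)
        i=80-30+np.argmin(v[50:111]); m=v[i]
        e=[]
        for st in(-1,1):
            j=i; bg=v[i+st*45 if 0<=i+st*45<161 else (0 if st<0 else 160)]
            while 0<j<160 and v[j]<m+25: j+=st
            e.append(s[j])
        out.append((l,e[0],e[1],(e[0]+e[1])/2/k, k))
    return np.array(out)
E
python3 - <<'E'
from prof import *
np.set_printoptions(precision=2,suppress=True)
print(prof(cv2.imread("pics/side0.png"),np.array([497.6,-288.3,7])))
o=monitor.get_obs()
print(prof(cv2.imread("pics/side18f.png"),o['ee_pos']+[61,-13.1,25.5]))
E
```

```text
[[ 84.    -2.8    2.5    0.69  -0.22]
 [ 90.    -2.7    2.3    0.92  -0.22]
 [ 96.    -2.6    2.1    1.15  -0.22]
 [102.    -2.8    2.3    1.14  -0.22]
 [108.    -2.7    2.2    1.14  -0.22]
 [114.    -2.6    2.2    0.91  -0.22]
 [120.    -2.7    2.3    0.91  -0.22]
 [126.    -2.7    2.3    0.91  -0.22]
 [132.    -2.5    2.     1.13  -0.22]]
[[ 84.    -3.2    3.7   -1.27  -0.2 ]
 [ 90.    -3.3    3.4   -0.25  -0.2 ]
 [ 96.    -3.4    3.     1.01  -0.2 ]
 [102.    -3.6    3.2    1.01  -0.2 ]
 [108.    -3.1    4.    -2.26  -0.2 ]
 [114.    -3.3    4.    -1.75  -0.2 ]
 [120.    -3.1    3.7   -1.5   -0.2 ]
 [126.    -3.     3.8   -1.99  -0.2 ]
 [132.    -3.     3.6   -1.49  -0.2 ]]
```

Run:
```python
from h import *
np.set_printoptions(precision=1,suppress=True)
f=lambda o,s,p:np.array(o)+(np.array(p)+.5)/s-.5
T=lambda p:f((250,110),4,p); S=lambda p:f((230,150),4,p)
st=S(np.mean([(340,323),(381,359),(338,400),(296,360)],0)); tt=T(np.mean([(163,359),(222,368),(211,428),(153,419)],0))
print("cover z52:",tri(st,tt))
for a,b in(((205,355),(128,275)),((356,485),(87,483)),((478,383),(248,514))): print("dot z40",tri(S(a),T(b)))
print("tip",tri(S((205,223)),T((170,226))))
# zoom on scriber both
for n,(x0,y0,x1,y1) in(("side",(255,175,300,225)),("top",(280,135,315,185))):
    im=cv2.imread(f"pics/{n}18f.png")[y0:y1,x0:x1]
    cv2.imwrite(f"pics/sc_{n}.png",cv2.resize(im,None,fx=12,fy=12,interpolation=cv2.INTER_CUBIC))
```

```text
cover z52: (array([582.7,  23.5,  48.8]), np.float64(1.9306593871223796))
dot z40 (array([663. ,  62.6,  40.5]), np.float64(4.078023428775622))
dot z40 (array([524.8,  91.4,  40.8]), np.float64(1.5636141972564852))
dot z40 (array([501.9, -15.6,  38.9]), np.float64(2.9592361768725732))
tip (array([680.1,  27.4, 128.1]), np.float64(3.4393557800359646))
```

View pics/sc_side.png

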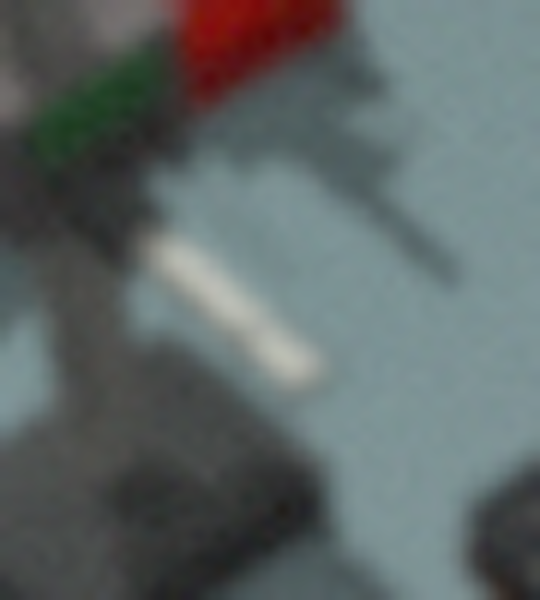

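View pics/sc_top.png

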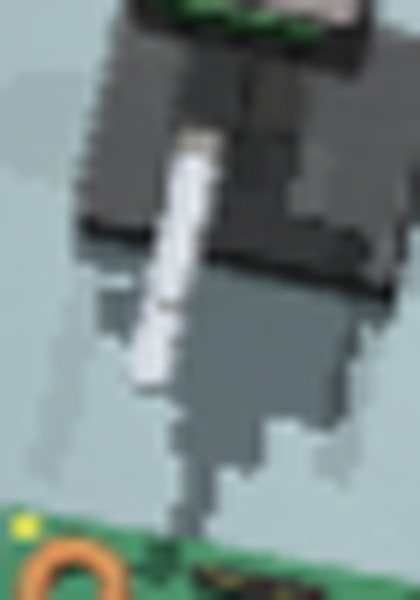

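```bash
python3 - <<'E'
from h import *
from scipy.optimize import least_squares
np.set_printoptions(precision=2,suppress=True)
f=lambda o,s,p:np.array(o)+(np.array(p)+.5)/s-.5
T=lambda p:f((250,110),4,p); S=lambda p:f((230,150),4,p)
B=lambda p:f((375,165),10,p)
pairs=[(S(np.mean([(340,323),(381,359),(338,400),(296,360)],0)),T(np.mean([(163,359),(222,368),(211,428),(153,419)],0)),52),
(S((205,355)),T((128,275)),40),(S((356,485)),T((87,483)),40),(S((478,383)),T((248,514)),40),
(B((222,234)),f((370,215),6,(253,143)),7)]
res=[]
for s,t,z in pairs:
    X=px2w("top",t,z); r=s-proj("side",X)[0]; res.append(r); print(z,X,"side resid",r)
m=np.mean(res,0);print("mean",m)
for s,t in((np.array([280.2,205.6]),(292.05,166.4)),(np.array([280.6,205.3]),(292.1,166.1)),(np.array([280.2,205.6]),(292.0,166.9))):
    for mm in(0*m,m,np.array(res[0])):
        print(tri(s-mm,t))
E
python3 - <<'E'
import cv2
b=cv2.imread("pics/side0.png")
E
```

```text
52 [583.31  23.75  52.  ] side resid [0.65 0.82]
40 [664.88  63.65  40.  ] side resid [1.57 0.08]
40 [525.55  91.87  40.  ] side resid [ 0.65 -0.14]
40 [503.2  -14.99  40.  ] side resid [1.13 0.34]
7 [ 497.47 -289.04    7.  ] side resid [ 0.23 -0.19]
mean [0.85 0.18]
(array([680.45,  28.12, 127.45]), np.float64(1.3776380792994172))
(array([681.38,  28.62, 127.76]), np.float64(0.7985609499723617))
(array([680.81,  28.37, 130.4 ]), np.float64(0.6098079035405716))
(array([680.39,  27.58, 128.34]), np.float64(2.8094817487574217))
(array([681.32,  28.08, 128.62]), np.float64(0.6337764202187144))
(array([680.75,  27.83, 131.27]), np.float64(0.819102098462993))
(array([679.52,  28.44, 128.23]), np.float64(0.3650846589814963))
(array([680.44,  28.94, 128.54]), np.float64(1.8087548362013308))
(array([679.88,  28.69, 131.18]), np.float64(1.6171895425287142))
```

Run:
```python
import cv2
im=cv2.imread("pics/top18f.png")[188:212,278:312]
cv2.imwrite("pics/arc.png",cv2.resize(im,None,fx=20,fy=20,interpolation=cv2.INTER_CUBIC))
```

```text
(no output)
```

View pics/arc.png

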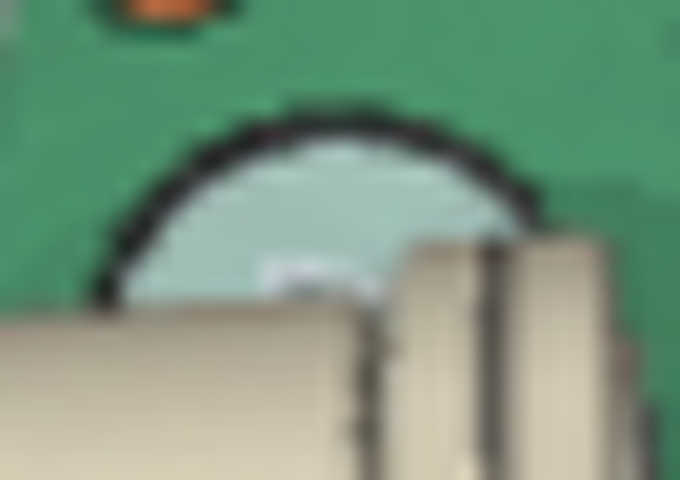

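Run:
```python
from h import *
from scipy.optimize import least_squares
np.set_printoptions(precision=2,suppress=True)
p=np.array([(95,290),(130,225),(195,155),(260,118),(340,105),(420,115),(500,160),(545,200)],float)
p=(p+.5)/20-.5+[278,188]
for z in(127,134):
    P=np.array([px2w("top",q,z)[:2] for q in p])
    for free in(0,1):
        g=lambda c:np.hypot(*(P-c[:2]).T)-(c[2] if free else 32)
        s=least_squares(g,[582,22,32]);print(z,free,s.x,np.abs(s.fun).max())
```

```text
127 0 [583.47  22.8   32.  ] 0.4093730283285204
127 1 [584.21  22.93  31.39] 0.31872113672026714
134 0 [582.64  22.25  32.  ] 0.44083593722738357
134 1 [583.69  22.43  31.14] 0.3162258823078048
```

The top camera puts the lens at (583.2, 22.6) and the chip at (584, 24.5). Making a small trim and settling.

Request:
carry_out(
  targets=[
    [[0, 0, 0], [0.4, 1, 0], 8],
    [[0, 0, 0], [0.8, 1.9, 0], 8],
    [[0, 0, 0], [0.8, 1.9, 0], 8],
    [[0, 0, 0], [0.8, 1.9, 0], 8],
    [[0, 0, 0], [0.8, 1.9, 0], 8],
    [[0, 0, 0], [0.8, 1.9, 0], 8],
  ],
)

```text
t: 17.45
ee_pos: [522.4, 37.8, 101.5]
orientation: [-3.121, 0.356, 0.0]
ft_force: [-0.6, -0.4, -1.4]
width: 18.0
```

Run:
```python
from chk import *
for n in M: cv2.imwrite(f"pics/{n}19f.png",vision.get_image(n)[:,:,::-1])
chk(19)
o=monitor.get_obs();print(o['t'],o['ee_pos'],o['width'],o['orientation'],o['qvel'].round(4))
```

```text
lens est [583.40071115  24.70046368 126.9871069 ]
17.55 [522.40071115  37.80046368 101.4871069 ] 17.7031251684275 [ 3.12138060e+00 -3.55746688e-01  3.53996165e-06] [-0.0002  0.0006 -0.0001  0.      0.0002  0.0001]
```

View pics/top19f.png

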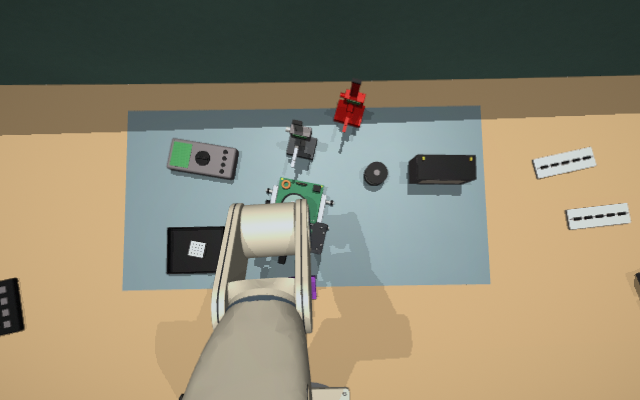

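View pics/side19f.png

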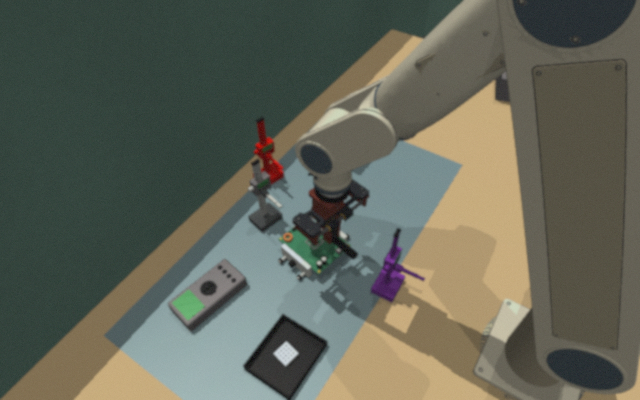

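View pics/side19o.png

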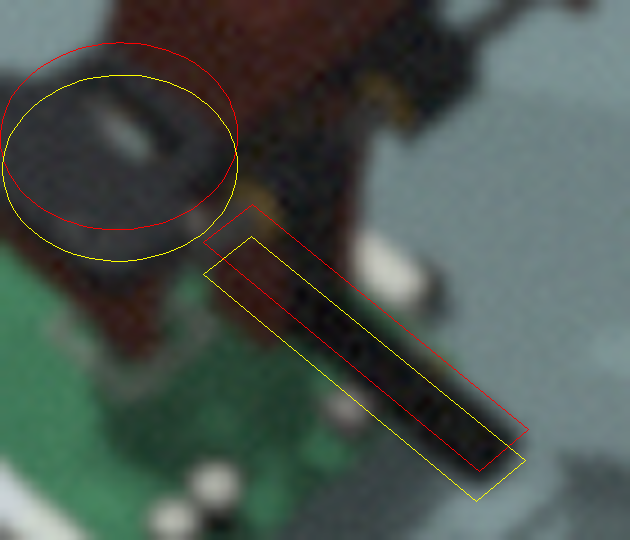

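The tray (196,250) holds the cover, and the gauges, battery, spool and meter are unmoved. The loupe's handle is parallel to the level prediction, and the arm is still. Handing in.

```bash
python3 -c "
from workcell import order
print(order.close_job())"
```

```text
the job is handed in; nothing more can be done
None
```

I lifted the shield cover off and laid it in the black tray. The arm is now holding the loupe still and level over the bare chip. I handed the job in at about 17.6 s, and the interface gave no verdict.

**Last checks that agreed**
- **Centring:** the lens is at about (583.4, 24.7). The top camera puts the chip at about (584, 24.5).
- **Height:** the lens is at about 127 mm, worked out from its 7 mm start height plus the measured lift. I put the scriber tip at about 127 mm.
- **Level:** the tool's orientation is the same as when it gripped the loupe on the bench. The handle looks parallel to where a level one should be.
- **Grip and surroundings:** the grip is steady at 17.7 mm. In the last pictures the gauge, battery, spool and multimeter have not moved.

**Checks that failed or disagreed**
- **First cover grasp:** it closed above the cover because the fingertips are about 20 mm higher than the reported TCP. I worked from the pictures and finger closing after that.
- **Scriber height:** the networks gave 124–127 mm and triangulation gave 127–131 mm. Height is the least certain result, to about 2–3 mm.
- **Camera mismatch:** the two cameras differ by about 3–4 mm in x at the chip. I went with the top camera.
- **Lens view:** the gripper hid the lens from the side camera, and a brightness-profile check of the handle's height was too noisy to use. Height and level therefore rest on the arm's measured motion and the handle's outline.

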